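Inspect a nozzle disc under the loupe

ROBOT

A 6-joint arm with a two-finger parallel gripper is mounted at the origin on the work surface. World frame = base frame: x ahead of the robot, y to its left, z up, the work surface at z = 0. Lengths are in m, angles in degrees, forces in N, time in s.
With the tool pointing down it reaches from about 0.25 to 0.725 m from the base axis. Payload 9.7 kg.
Tool frame: the origin (TCP) lies at the very end of the fingers, on their centre line; the grasp point (between the pads) lies 19 mm behind it; x points along the fingers, z is the direction in which the jaws open and shut, and the axes are right-handed (so a half turn about x gives the same grasp; the last joint's range is limited). The gripper opens to 85 mm and grips with 20 to 120 N. Pads are 22 mm wide; open, the fingers measure 114 mm over their backs; the gripper's body (76 mm by 85 mm) begins 54 mm behind the grasp point. The pads swing forward as they close: fully open they stand 13 mm farther back than shut.
Start: joints at [-64.515, 4.979, 10.078, 95.1, 0, 90], TCP at [0.237, -0.496, 0.211] pointing down, gripper open.
Joint ranges: [-179.16, 179.16], [-48.56, 103.87], [-65.8, 70.77], [-126.05, 130.52], [-82.76, 87.17], [-180, 180]. Speed limits (degrees/s): [127.2, 127.2, 147.25, 180, 180, 180].

INTERFACE

Orientations are given as [roll, pitch, yaw] about the fixed x, y, z axes, in that order (R = Rz(yaw) Ry(pitch) Rx(roll)).
In Python, from workcell import sensors, vision, job_done gives the robot as it stands.
- The arm moves only by the tool carry_out, never from a script. Its argument "increments" is a list of rows, each a list of 7 numbers: the turn, a rotation vector about the tool's x, y, z in degrees, then the shift along the tool's x, y, z in mm, then the opening in per cent of the stroke, from 0 (shut) to 100 (fully open). A call has 1 to 12 rows; each row shifts and turns the commanded pose from where the row before left it, along the tool's axes as they then stand; what a row does not reach is not made up. A row lasts 1/8 s, in which the tool goes at most 62.5 mm and 10.7 degrees, less where a joint would pass 70% of its speed; a pose out of reach is approached as far as the arm can. A call is refused whole if a number of a shift passes 62.5 or a number of a turn 10.7, either way. A call with a gripper value outside its range is refused whole. The fingers move at their own pace and stop on an object; "squeeze" is the grip in N (left out, the last holds). Time passes only in rows, so rows that do not move let the fingers close. It gives the time, the measured TCP pose, the force and the opening at its end, in the units of the state.
- sensors.get_obs(): the state, without advancing time (a new reading comes with each control period).
- vision.camera(name): name is "scene" or "top" or "wrist"; returns the picture (384x512x3 uint8, red, green, blue); there is no depth.
- vision.calibration(name): a dict with "camera_matrix" (3x3 intrinsics, pixels), "extrinsics" (4x4, takes a point from world to camera coordinates); the wrist camera has in their place "mount" (4x4, takes a point from camera to tool coordinates, whose origin is the TCP and whose axes are the tool frame's). Camera axes: x right, y up, looking along -z (the intrinsics and any distortion apply to the point x, -y, -z); pixel columns grow to the right and rows downward; lengths in m; the calibration is good to about 2 mm. A picture is of the moment at which its call begins: read the wrist's pose just before it. calibration takes no time and is no camera call.
- job_done(): hands the job in, once; it reports no verdict.
The state is a dict: "time": time; "q": joint angles; "qd": joint speeds; "joint_efforts": joint torques, N m; "ee_pos": TCP position; "tcp_rot": TCP orientation; "wrist_force": force on the tool from outside, world axes, zero at the start; "torque": the same for the moment, N m; "opening": finger opening in m.
Only numpy, scipy, OpenCV 4.12 (cv2) and the standard library are available. Lean on these libraries where they do the work, as an engineer would, in place of code of your own. Each camera call takes 0.05 s, during which the arm holds its last target.

TASK

First push the open sample drawer of the inspection stand fully home until it clicks in at its detent. Then take the loupe from its rest by the handle and hold it level, centred over the disc in the drawer, with the lens at the height shown by the thin flange on the stand's post. Finish while still holding the loupe there, still and free of everything but the gripper; leave the flange at its setting and everything else where it stands.

Things in the scene. Friction and masses are not known exactly. Their poses are not given: they have to be found in the camera images.
- stand: grey inspection stand fixed to the table, 140 x 120 mm, 42 mm high, open on top. Origin on the table under the drawer's middle; local x points from the drawer's front to the focus post (the way the drawer is pushed home), z up. A steel post of 12 mm diameter rises to 160 mm above the table at local x = +66 mm
- sample_drawer (a joint): how far the sample drawer is out of the stand, m: 0 = home against its stop, grows as it comes out along the stand's local -x, up to 0.08. It slides with about 1 N of friction; a spring detent resists with up to about 10 N some 10 to 8 mm before home; once past it (under about 3 mm) the spring draws the drawer in to 0
- drawer_pull (a point): middle of the front face of the drawer's pull, 38 mm above the table: an aluminium lip 50 mm wide, 12 mm high, standing 8 mm out of the drawer's 120 mm wide, 10 to 44 mm high front plate. Moves with the drawer; at home it lies at local x = -73 mm of the stand. Push here towards the stand's local +x
- part_top (a point): centre of the top face of the part to be inspected: a steel disc with seven small dark holes, 42 mm across, on a white seat in the drawer, fixed there, its top 30 mm above the table. Moves with the drawer; with the drawer home it lies at local x = -5 mm, y = 0 of the stand
- focus_mark (a point): the focal height: centre of the thin steel flange (34 mm across, 3 mm thick, at the mid-height of a 20 mm high black collar) on the stand's post, 71 mm beyond the part (drawer home) along the stand's local x. Its height differs from start to start, 95 to 135 mm above the table; the collar slides up or down only if forced (about 8 N)
- loupe: hand loupe of 130 g: a steel ring 64 mm across and 12 mm high round a clear lens, with a straight black handle 16 mm wide and 14 mm high that runs along local -x from 30 to 130 mm from the lens's centre. Origin: centre of the ring's underside; local z is the lens's axis (up). Its centre of mass lies about 38 mm from the lens centre towards the handle. It starts lying level on its rest, its underside 45 mm above the table
- lens_center (a point): centre of the loupe's lens, 6 mm above the ring's underside, at the lens's mid-plane
- loupe_grip (a point): a good place to grip the loupe: the middle of the handle's cross-section, 60 mm from the lens's centre along the loupe's local -x; close across the 16 mm width (local y). On the rest it is 52 mm above the table, with free space below it down to the rest's 10 mm base
- rest: wooden loupe rest fixed to the table, 170 x 66 mm: a 10 mm base with two uprights 45 mm high, one under the ring and one with 6 mm side lips under the handle's end (115 mm from the lens's centre); lift the loupe straight up out of it. Origin on the table; the loupe lies along its local x, lens centre at local x = +45 mm
- jar: closed glass jar, 54 mm across, 65 mm high; bystander, origin at its underside
- stapler: grey stapler, 130 x 34 x 43 mm, lying along its local x; bystander, origin at its underside
- stamp: wooden hand stamp, 40 mm across, 66 mm high; bystander, origin at its underside
- gel_bottle: clear gel bottle, 60 mm across, 170 mm high; bystander, origin at its underside
- tape: roll of clear tape lying flat, 90 mm across, 22 mm high; bystander, origin at its underside
Things that resemble listed ones, but are neither listed nor needed, are in the scene too. What is shaped like the rest but red is not meant.

How it is judged:
By the outcome, as a careful person would: the job done as asked, in the order asked, and still so for the second after the job is handed in, while the arm keeps its last pose, push and grip.
It also fails if it takes over 64 s, if anything falls off the work surface, if the arm or the gripper's body presses on something with over 40 N, if the wrist force passes 120 N, or if a joint passes its speed limit or range.

## Working session

There is one attempt and no reset: what is moved stays moved. The work goes in short steps, Python scripts to look and compute and a tool call to move; the robot and the scene stay as the last step left them, time stands still between calls to the robot, and variables do not carry over. Pictures are saved under pics/ and viewed, and the job is handed in when it is done.

Besides the shell and the picture viewer there is one more tool, called by a JSON object that holds its "fn" and its "kwargs", one argument or row to a line. carry_out: Moves the arm, as the interface text tells. Its arguments: {"type":"object","properties":{"increments":{"type":"array"},"squeeze":{"type":"number"}},"required":["increments"]}

```bash
mkdir -p pics; ls
python3 - <<'E'
from workcell import sensors, vision
import cv2
o=sensors.get_obs()
print(o)
for n in ("scene","top","wrist"):
    c=vision.calibration(n); print(n,c)
    im=vision.camera(n); cv2.imwrite(f"pics/{n}0.png",im[:,:,::-1])
E
```

```text
pics
{'time': 0.0, 'q': array([-6.45164182e+01,  5.01128124e+00,  1.00321801e+01,  9.51015317e+01,
       -2.05832421e-04,  8.99998507e+01]), 'qd': array([ 0.09608069,  0.02179792,  0.04629571, -0.05024406,  0.04875274,
       -0.08349385]), 'joint_efforts': array([ 1.25582017e-03, -5.20383167e+01,  4.64807475e+01,  1.61452655e-02,
        1.11858000e-05,  2.44199285e-06]), 'ee_pos': array([ 0.2365144 , -0.49623121,  0.20986101]), 'tcp_rot': array([-179.85389001,   89.91936692,  115.62984117]), 'wrist_force': array([ 0.37787048,  0.28099442, -0.316592  ]), 'torque': array([-0.02174616,  0.04210663, -0.0187802 ]), 'opening': 0.08547277325134825}
scene {'camera_matrix': array([[386.1403184 ,   0.        , 251.18791577],
       [  0.        , 386.1403184 , 189.80200781],
       [  0.        ,   0.        ,   1.        ]]), 'extrinsics': array([[ 0.11472282,  0.99337599, -0.00654298, -0.05078892],
       [-0.85406078,  0.10199328,  0.51007603,  0.49432536],
       [ 0.50736462, -0.05292926,  0.86010443, -1.46098654],
       [ 0.        ,  0.        ,  0.        ,  1.        ]])}
top {'ca
[... 354 characters left out ...]
      [-2.19836203e-01,  5.67196219e-04,  9.75536633e-01,
        -1.26368047e+00],
       [ 0.00000000e+00,  0.00000000e+00,  0.00000000e+00,
         1.00000000e+00]])}
wrist {'camera_matrix': array([[294.64012553,   0.        , 256.69519409],
       [  0.        , 294.64012553, 193.9743383 ],
       [  0.        ,   0.        ,   1.        ]]), 'mount': array([[ 7.10482423e-04,  2.89673706e-01, -9.57125195e-01,
        -1.64254852e-01],
       [-5.05088908e-05,  9.57125446e-01,  2.89673744e-01,
         7.21233590e-02],
       [ 9.99999746e-01, -1.57464772e-04,  6.94651903e-04,
         1.21926696e-03],
       [ 0.00000000e+00,  0.00000000e+00,  0.00000000e+00,
         1.00000000e+00]])}
```

View pics/scene0.png

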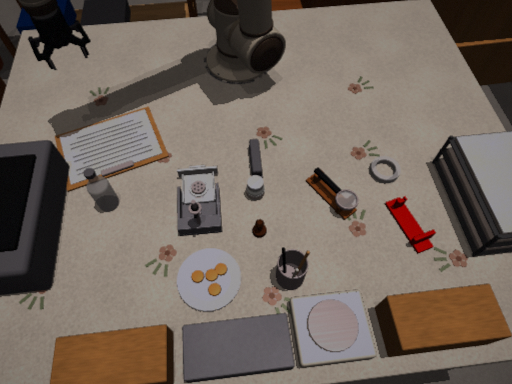

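View pics/top0.png

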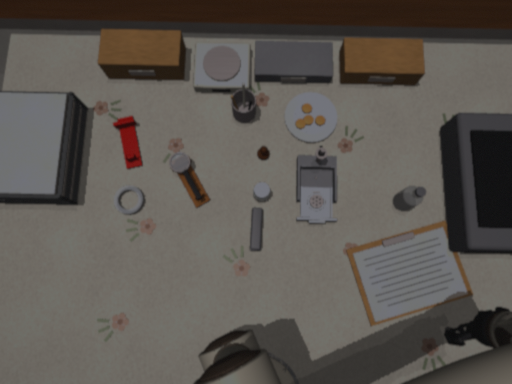

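View pics/wrist0.png

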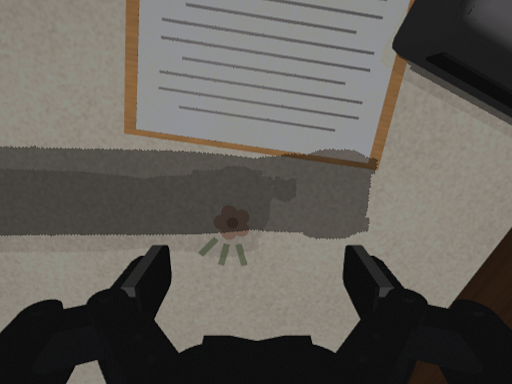

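Scene: the stand is at about (199,200) in the scene picture and (316,188) in the top one. The drawer comes out towards the robot and the post is on the far side. The loupe on its wooden rest is at about (190,178) in the top picture. I'll enlarge both.

Run:
```python
import cv2
s=cv2.imread("pics/scene0.png");t=cv2.imread("pics/top0.png")
def crop(im,x,y,w,h,k,n):
    cv2.imwrite(n,cv2.resize(im[y:y+h,x:x+w],None,fx=k,fy=k,interpolation=cv2.INTER_CUBIC))
crop(t,280,135,80,100,6,"pics/t_stand.png")
crop(t,160,140,60,75,8,"pics/t_loupe.png")
crop(s,165,155,70,85,7,"pics/s_stand.png")
crop(s,295,160,70,65,9,"pics/s_loupe.png")
```

```text
(no output)
```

View pics/t_stand.png

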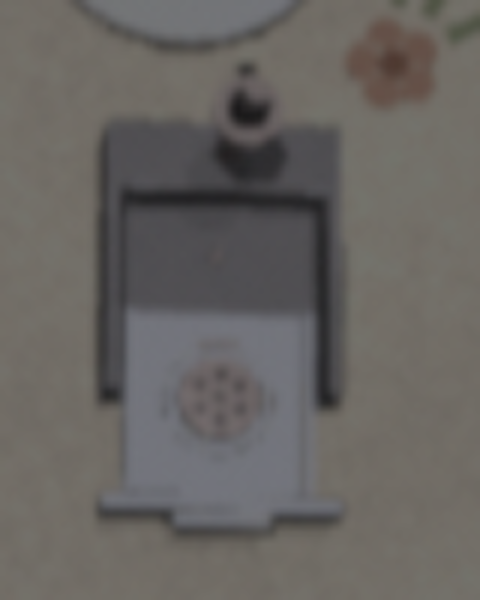

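View pics/t_loupe.png

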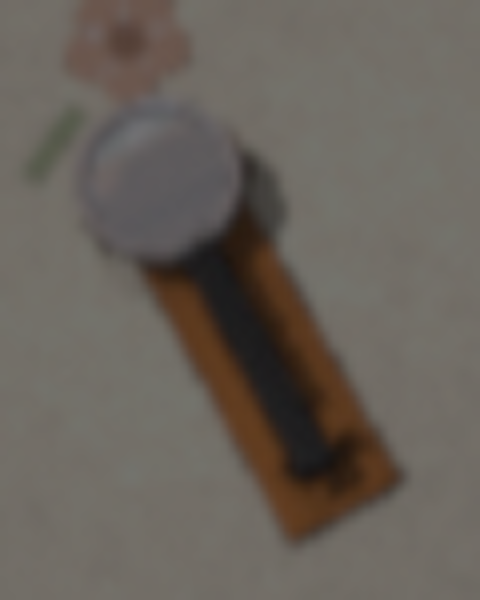

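View pics/s_stand.png

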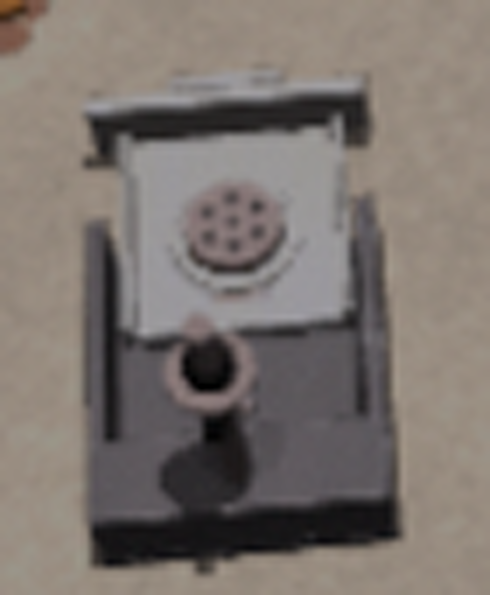

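View pics/s_loupe.png

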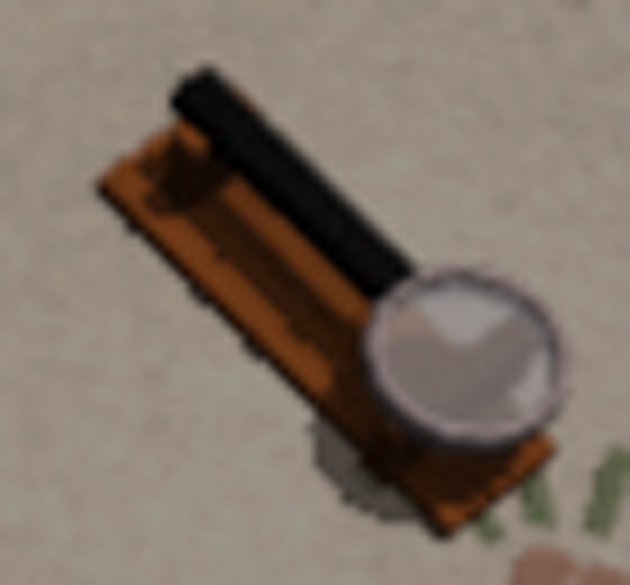

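```bash
cat > h.py <<'E'
import numpy as np, cv2
from workcell import sensors, vision
from scipy.spatial.transform import Rotation as R
F=np.diag([1,-1,-1.])
def cam(name,obs=None):
    c=vision.calibration(name); K=c["camera_matrix"]
    if name=="wrist":
        obs=obs or sensors.get_obs()
        T=np.eye(4);T[:3,:3]=R.from_euler('xyz',obs["tcp_rot"],degrees=True).as_matrix();T[:3,3]=obs["ee_pos"]
        E=np.linalg.inv(T@c["mount"])
    else: E=c["extrinsics"]
    return K,E
def ray(ce,p):
    K,E=ce; d=np.linalg.inv(K)@np.array([p[0],p[1],1.]); d=F@d
    Ri=E[:3,:3].T; return -Ri@E[:3,3], Ri@d
def atz(ce,p,z):
    o,d=ray(ce,p); return o+d*(z-o[2])/d[2]
def proj(ce,X):
    K,E=ce; X=np.atleast_2d(X); c=(E[:3,:3]@X.T).T+E[:3,3]; u=(K@(F@c.T)).T; return u[:,:2]/u[:,2:]
def tri(rs):
    A=0;b=0
    for o,d in rs:
        d=d/np.linalg.norm(d);P=np.eye(3)-np.outer(d,d);A=A+P;b=b+P@o
    X=np.linalg.solve(A,b)
    res=[np.linalg.norm((np.eye(3)-np.outer(d,d)/(d@d))@(X-o)) for o,d in rs]
    return X,res
def unc(p,k,ox,oy): return ((p[0]+.5)/k-.5+ox,(p[1]+.5)/k-.5+oy)
E
python3 - <<'E'
from h import *
np.set_printoptions(precision=4,suppress=True)
T=cam("top");S=cam("scene")
t=lambda *p:unc(p,6,280,135); s=lambda *p:unc(p,7,165,155)
tl=lambda *p:unc(p,8,160,140); sl=lambda *p:unc(p,9,295,160)
for n,a,b,z in [("disc",t(220,400),s(235,222),.03),("flange",t(247,112),s(210,372),.115),("posttop",t(246,70),s(200,325),.16),
  ("pullfront",t(222,516),s(228,75),.044),("plateL",t(98,508),s(365,85),.044),("plateR",t(342,511),s(85,108),.044),
  ("bl",t(106,125),s(395,530),.042),("br",t(340,128),s(95,560),.042),
  ("ring",tl(160,183),sl(465,352),.055),("hend",tl(308,466),sl(193,92),.055)]:
    print(n,atz(T,a,z),atz(S,b,z),*tri([ray(T,a),ray(S,b)]))
E
```

```text
disc [ 0.5638 -0.1726  0.03  ] [ 0.5641 -0.1715  0.03  ] [ 0.5638 -0.1721  0.0297] [np.float64(0.0005747473064803607), np.float64(0.0005747473064803622)]
flange [ 0.6906 -0.1754  0.115 ] [ 0.6812 -0.1754  0.115 ] [ 0.6874 -0.174   0.1262] [np.float64(0.00020173743534276136), np.float64(0.00020173743534272865)]
posttop [ 0.6981 -0.1686  0.16  ] [ 0.6865 -0.1733  0.16  ] [ 0.6942 -0.1693  0.173 ] [np.float64(0.002512942339191463), np.float64(0.0025129423391914625)]
pullfront [ 0.5031 -0.1712  0.044 ] [ 0.4985 -0.1698  0.044 ] [ 0.5024 -0.1698  0.0498] [np.float64(0.0006092956350383229), np.float64(0.0006092956350383416)]
plateL [ 0.5058 -0.1098  0.044 ] [ 0.5107 -0.1116  0.044 ] [ 0.5066 -0.1111  0.0379] [np.float64(0.0007433430769745571), np.float64(0.0007433430769745522)]
plateR [ 0.5069 -0.2307  0.044 ] [ 0.5082 -0.2311  0.044 ] [ 0.5071 -0.2312  0.0423] [np.float64(0.00021382219960539028), np.float64(0.00021382219960530146)]
bl [ 0.7031 -0.1138  0.042 ] [ 0.7195 -0.1146  0.042 ] [ 0.7093 -0.1156  0.0201] [np.float64(0.00017415733796469443), np.float64(0.00017415733796465006)]
br [ 0.7041 -0.2336  0.042 ] [ 0.7185 -0.2312  0.042 ] [ 0.7095 -0.2357  0.0229] [np.float64(0.0014308129304801778), np.float64(0.0014308129304802287)]
ring [0.6696 0.2436 0.055 ] [0.6699 0.2434 0.055 ] [0.6697 0.2436 0.0546] [np.float64(8.025232115465187e-05), np.float64(8.025232115470616e-05)]
hend [0.5623 0.1823 0.055 ] [0.5639 0.1785 0.055 ] [0.5624 0.1809 0.0524] [np.float64(0.0017115105342876589), np.float64(0.00171151053428763)]
```

```bash
cat >> h.py <<'E'
np.set_printoptions(precision=4,suppress=True)
def pose():
    o=sensors.get_obs(); return o["ee_pos"],R.from_euler('xyz',o["tcp_rot"],degrees=True).as_matrix(),o
def plan(tgt,zaxis,xaxis=(0,0,-1)):
    """print shift in present tool axes (mm) and total rotvec (deg, tool axes)"""
    p,M,o=pose(); x=np.array(xaxis,float);x/=np.linalg.norm(x); z=np.array(zaxis,float); z-=x*(z@x); z/=np.linalg.norm(z)
    G=np.column_stack([x,np.cross(z,x),z])
    print("rotvec",np.degrees(R.from_matrix(M.T@G).as_rotvec()),"shift now-axes mm",M.T@(np.array(tgt)-p)*1e3,"target-axes mm",G.T@(np.array(tgt)-p)*1e3)
E
python3 - <<'E'
from h import *
p,M,o=pose();print(p);print(M)
for z in [(0,1,0),(0,-1,0)]: plan((.40,-.172,.23),z)
T=cam("top")
for n,px in [("gel",(405,200)),("stapler",(257,230)),("jar",(262,192)),("stamp",(263,153))]: print(n,atz(T,px,.05))
E
```

```text
[ 0.2366 -0.4963  0.2101]
[[-0.0004  0.9027  0.4303]
 [ 0.0009  0.4303 -0.9027]
 [-1.      0.     -0.001 ]]
rotvec [-154.515    -0.0137   -0.0759] shift now-axes mm [ -19.7079  287.0641 -222.459 ] target-axes mm [ -19.9364 -163.421   324.312 ]
rotvec [25.485  -0.0553  0.01  ] shift now-axes mm [ -19.7079  287.0641 -222.459 ] target-axes mm [ -19.9364  163.421  -324.312 ]
gel [ 0.5697 -0.4353  0.05  ]
stapler [0.4709 0.0051 0.05  ]
jar [ 0.5849 -0.0076  0.05  ]
stamp [ 0.7062 -0.0084  0.05  ]
```

{"fn": "carry_out", "kwargs": {
  "increments": [
    [8.5,0,0,-30,0,0,100],
    [8.5,0,0,-30,0,0,100],
    [8.5,0,0,-30,0,0,100],
    [0,0,0,0,38,-36,100],
    [0,0,0,0,38,-36,100],
    [0,0,0,0,38,-36,100],
    [0,0,0,0,38,-36,50],
    [0,0,0,0,38,-36,0],
    [0,0,0,0,38,-36,0],
    [0,0,0,0,38,-36,0],
    [0,0,0,0,38,-36,0],
    [0,0,0,0,39,-36,0]
  ]
}}

```text
time: 1.65
ee_pos: [0.5808, -0.1712, 0.3004]
tcp_rot: [-90.4, 90.0, 179.6]
wrist_force: [-0.0, -1.5, 0.3]
opening: 0.0001
```

{"fn": "carry_out", "kwargs": {
  "increments": [
    [0,0,0,0,0,0,0],
    [0,0,0,0,0,0,0],
    [0,0,0,0,0,0,0]
  ]
}}

```text
time: 2.02
ee_pos: [0.5791, -0.1734, 0.301]
tcp_rot: [52.7, 90.0, -37.4]
wrist_force: [-0.2, 0.9, 0.6]
opening: 0.0003
```

Run:
```python
from h import *
import pickle
o=sensors.get_obs(); im=vision.camera("wrist"); print(o["ee_pos"],o["tcp_rot"],o["qd"],o["time"]); pickle.dump(o,open("w1.pkl","wb"))
cv2.imwrite("pics/w1.png",im[:,:,::-1])
```

```text
[ 0.5791 -0.1734  0.301 ] [ 52.7064  89.9772 -37.3804] [-0.3549 -0.2543  0.0722 -0.1059  0.1025  0.0478] 2.025
```

View pics/w1.png

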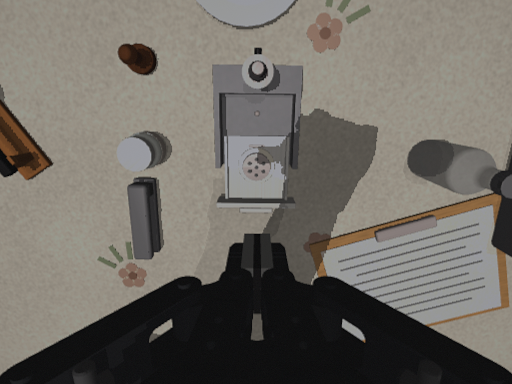

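Run:
```python
import cv2
s=cv2.imread("pics/w1.png")
cv2.imwrite("pics/w1s.png",cv2.resize(s[40:220,200:315],None,fx=5,fy=5,interpolation=cv2.INTER_CUBIC)[:,:][0:900])
c=s[40:100,230:290];cv2.imwrite("pics/w1p.png",cv2.resize(c,None,fx=10,fy=10,interpolation=cv2.INTER_CUBIC))
c=s[120:220,205:305];cv2.imwrite("pics/w1d.png",cv2.resize(c,None,fx=6,fy=6,interpolation=cv2.INTER_CUBIC))
```

```text
(no output)
```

View pics/w1p.png

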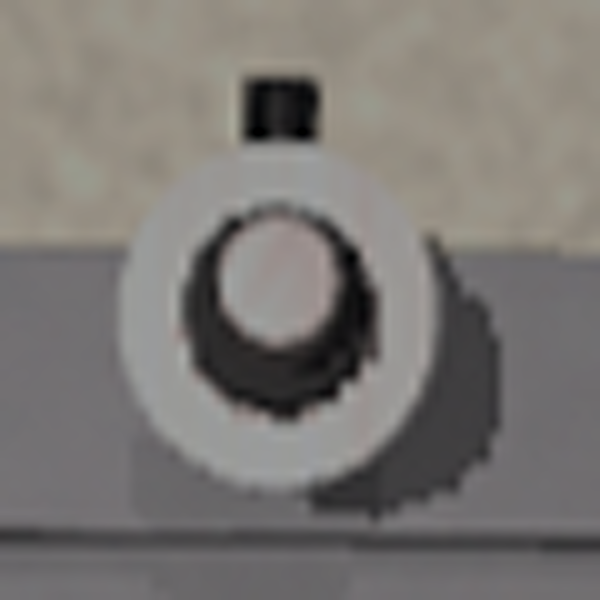

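View pics/w1d.png

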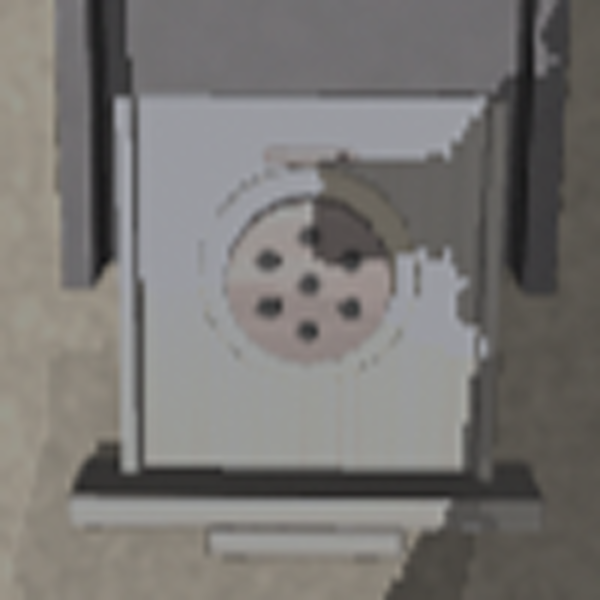

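Run:
```python
from h import *
import pickle
W=cam("wrist",pickle.load(open("w1.pkl","rb")))
T=cam("top");S=cam("scene")
print("cam",ray(W,(0,0))[0])
p=lambda *q:unc(q,10,230,40); d=lambda *q:unc(q,6,205,120)
for z in (.095,.105,.115,.125,.135):
    l,r,c=atz(W,p(119,315),z),atz(W,p(440,315),z),atz(W,p(280,316),z)
    u,b=atz(W,p(280,139),z),atz(W,p(280,494),z)
    print(z,"w",np.linalg.norm(r-l),np.linalg.norm(u-b),c, atz(T,unc((247,112),6,280,135),z)[:2],atz(S,unc((210,372),7,165,155),z)[:2])
print("posttop",atz(W,p(279,278),.16),"w",np.linalg.norm(atz(W,p(217,278),.16)-atz(W,p(342,278),.16)))
print("disc",atz(W,d(309,283),.03))
print("pull front top L/R",atz(W,d(210,555),.044),atz(W,d(403,560),.044))
print("plate top L/R",atz(W,d(70,525),.044),atz(W,d(540,530),.044))
print("box front L R",atz(W,d(62,290),.042),atz(W,d(557,293),.042))
print("box back L R",atz(W,unc((130,240),10,230,40),.042),atz(W,(213,66),.042),atz(W,(302,67),.042))
```

```text
cam [ 0.6518 -0.1754  0.4652]
0.095 w 0.037418511275599205 0.03840891974109096 [ 0.6894 -0.1762  0.095 ] [ 0.6964 -0.1784] [ 0.6702 -0.1777]
0.105 w 0.03640786107643958 0.03737151923897222 [ 0.6884 -0.1762  0.105 ] [ 0.6935 -0.1769] [ 0.6757 -0.1765]
0.115 w 0.03539721087727998 0.03633411873685371 [ 0.6873 -0.1762  0.115 ] [ 0.6906 -0.1754] [ 0.6812 -0.1754]
0.125 w 0.03438656067812036 0.03529671823473508 [ 0.6863 -0.1762  0.125 ] [ 0.6877 -0.174 ] [ 0.6867 -0.1743]
0.135 w 0.03337591047896074 0.03425931773261635 [ 0.6853 -0.1761  0.135 ] [ 0.6849 -0.1725] [ 0.6922 -0.1732]
posttop [ 0.6862 -0.176   0.16  ] w 0.011972556273257804
disc [ 0.5628 -0.1741  0.03  ]
pull front top L/R [ 0.4956 -0.1488  0.044 ] [ 0.4942 -0.1978  0.044 ]
plate top L/R [ 0.5037 -0.1137  0.044 ] [ 0.5022 -0.2323  0.044 ]
box front L R [ 0.5636 -0.1139  0.042 ] [ 0.5627 -0.2345  0.042 ]
box back L R [ 0.7041 -0.1565  0.042 ] [ 0.7012 -0.1172  0.042 ] [ 0.6998 -0.2354  0.042 ]
```

{"fn": "carry_out", "kwargs": {
  "increments": [
    [0,0,0,0,-44,0,0],
    [0,0,0,0,-44,0,0],
    [0,0,0,0,-44,0,0],
    [0,0,0,45,0,0,0],
    [0,0,0,45,0,0,0],
    [0,0,0,45,0,0,0],
    [0,0,0,45,0,0,0],
    [0,0,0,45,0,0,0],
    [0,0,0,30,0,0,0],
    [0,0,0,18,0,0,0],
    [0,0,0,0,0,0,0],
    [0,0,0,0,0,0,0]
  ]
}}

```text
time: 3.58
ee_pos: [0.4484, -0.173, 0.029]
tcp_rot: [70.3, 89.9, -19.7]
wrist_force: [-0.8, 1.0, 1.2]
opening: 0.0001
```

Run:
```python
from h import *
p,M,o=pose();print(p,o["tcp_rot"],o["wrist_force"]);print(M)
im=vision.camera("scene");cv2.imwrite("pics/s2.png",cv2.resize(im[80:240,120:300,::-1],None,fx=4,fy=4,interpolation=cv2.INTER_CUBIC)[:600])
```

```text
[ 0.4484 -0.173   0.029 ] [ 70.3137  89.8867 -19.7194] [-0.7952  1.0255  1.1725]
[[ 0.0019  1.     -0.0006]
 [-0.0007 -0.0006 -1.    ]
 [-1.      0.0019  0.0007]]
```

View pics/s2.png

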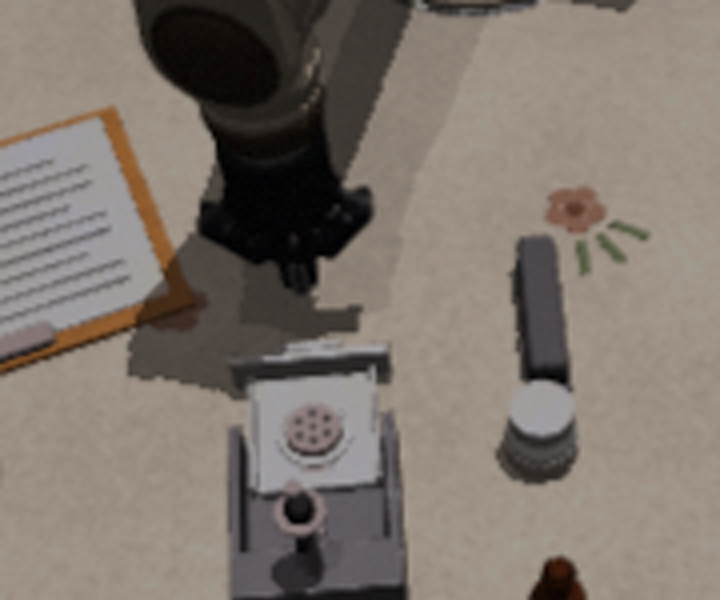

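The closed fingers stand in front of the pull, which is at about (315,345) in the crop. Now I push.

{"fn": "carry_out", "kwargs": {
  "increments": [
    [0,0,0,0,12,0,0],
    [0,0,0,0,12,0,0],
    [0,0,0,0,8,0,0],
    [0,0,0,0,6,0,0],
    [0,0,0,0,6,0,0],
    [0,0,0,0,6,0,0],
    [0,0,0,0,6,0,0],
    [0,0,0,0,6,0,0],
    [0,0,0,0,6,0,0],
    [0,0,0,0,6,0,0]
  ]
}}

```text
time: 4.88
ee_pos: [0.5221, -0.1726, 0.0276]
tcp_rot: [104.1, 90.0, 14.0]
wrist_force: [-0.4, 1.1, 0.1]
opening: -0.0001
```

{"fn": "carry_out", "kwargs": {
  "increments": [
    [0,0,0,0,2,0,0],
    [0,0,0,0,2,0,0]
  ]
}}

```text
time: 5.12
ee_pos: [0.5258, -0.1725, 0.0275]
tcp_rot: [-105.0, 90.0, 165.0]
wrist_force: [-1.4, -0.6, -1.0]
opening: -0.0001
```

{"fn": "carry_out", "kwargs": {
  "increments": [
    [0,0,0,0,2,0,0],
    [0,0,0,0,2,0,0]
  ]
}}

```text
time: 5.38
ee_pos: [0.5298, -0.1726, 0.0276]
tcp_rot: [63.2, 90.0, -26.8]
wrist_force: [-0.4, -0.2, -0.3]
opening: 0.0001
```

{"fn": "carry_out", "kwargs": {
  "increments": [
    [0,0,0,0,2,0,0],
    [0,0,0,0,1,0,0]
  ]
}}

```text
time: 5.62
ee_pos: [0.5328, -0.1725, 0.0276]
tcp_rot: [159.0, 90.0, 69.0]
wrist_force: [0.5, -0.3, -0.2]
opening: -0.0002
```

Run:
```python
from h import *
im=vision.camera("scene");a=cv2.resize(im[130:250,150:270,::-1],None,fx=5,fy=5,interpolation=cv2.INTER_CUBIC);cv2.imwrite("pics/s3.png",a)
im=vision.camera("wrist");cv2.imwrite("pics/w3.png",im[:,:,::-1])
```

```text
(no output)
```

View pics/s3.png

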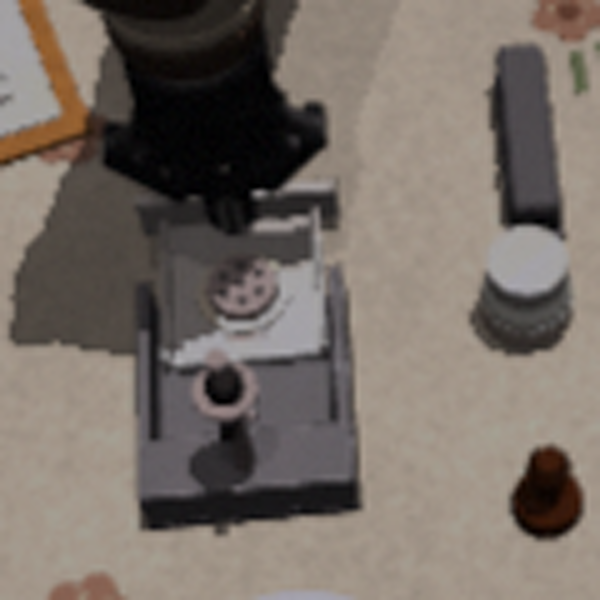

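View pics/w3.png

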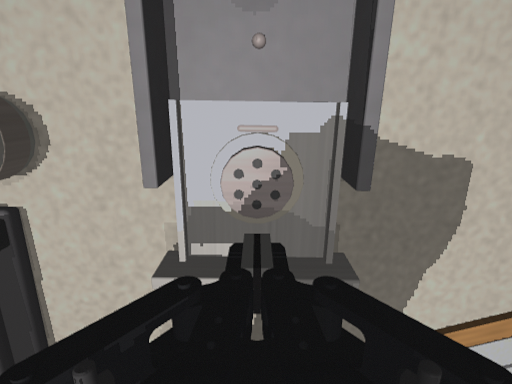

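Run:
```python
from h import *
W=cam("wrist");print(pose()[0])
print("disc",atz(W,(257.5,184),.03)); print("box front",atz(W,(143,186),.042),atz(W,(371,190),.042))
```

```text
[ 0.5328 -0.1725  0.0276]
disc [ 0.5625 -0.1748  0.03  ]
box front [ 0.5646 -0.1144  0.042 ] [ 0.5624 -0.2348  0.042 ]
```

Run:
```python
from h import *
p,M,o=pose();S=cam("scene");W=cam("wrist")
print(o["q"],o["wrist_force"],o["torque"])
print("scene tip",proj(S,p),"crop5",(proj(S,p)-[150,130])*5, "wrist tip",proj(W,p))
print("plate top corners scene",(proj(S,[[.503,-.114,.044],[.503,-.232,.044],[.511,-.114,.044]])-[150,130])*5)
print("wrist plate",proj(W,[[.503,-.114,.044],[.511,-.114,.044],[.511,-.114,.01],[.495,-.148,.044],[.495,-.198,.044]]))
im=vision.camera("wrist");cv2.imwrite("pics/w4.png",cv2.resize(im[190:340,140:370,::-1],None,fx=3.4,fy=3.4,interpolation=cv2.INTER_CUBIC))
im=vision.camera("top");cv2.imwrite("pics/t4.png",cv2.resize(im[130:260,250:380,::-1],None,fx=4.5,fy=4.5,interpolation=cv2.INTER_CUBIC))
```

```text
[-17.9448   6.7848  -8.2373  74.9804  -0.0003 162.0664] [-0.6004 -0.3573 -0.4516] [-0.052   0.0144  0.0296]
scene tip [[197.41   177.8815]] crop5 [[237.0501 239.4073]] wrist tip [[253.8217 230.4252]]
plate top corners scene [[328.7787 173.4726]
 [131.9902 192.9008]
 [329.688  184.4257]]
wrist plate [[152.9691 289.1817]
 [151.5411 277.1374]
 [168.5635 249.2865]
 [212.0607 300.9223]
 [296.9516 300.9492]]
```

View pics/w4.png

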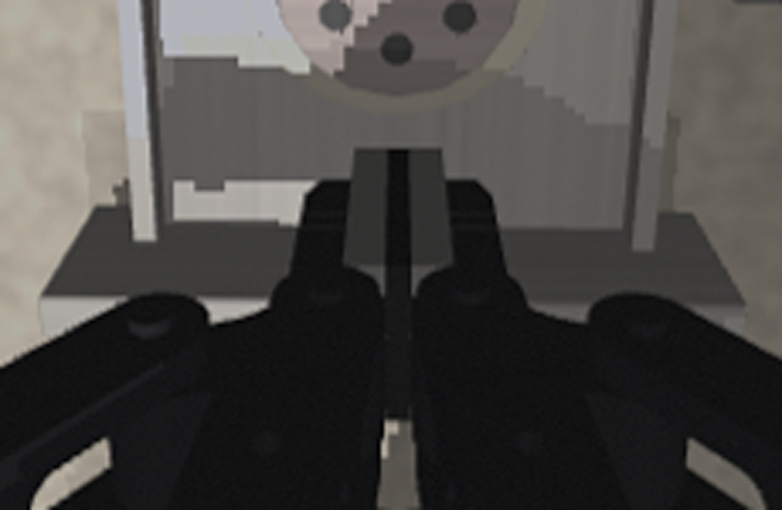

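View pics/t4.png

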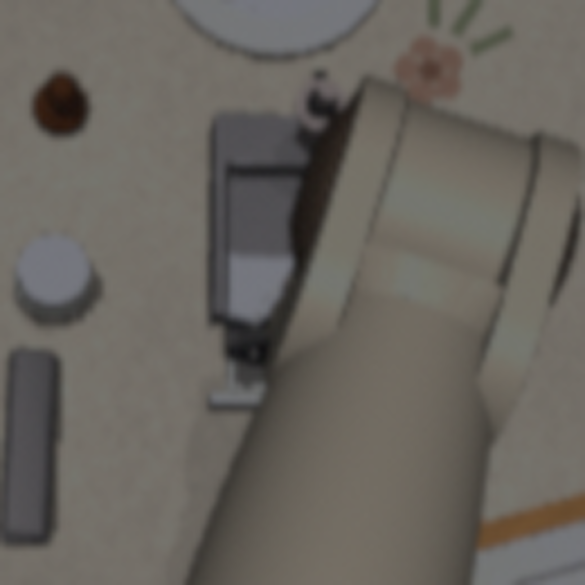

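Run:
```python
from h import *
p,M,o=pose();S=cam("scene");W=cam("wrist")
for dz in (0,.01,.02):
  q=p+[0,0,dz]; print(dz,"scene",(proj(S,q)-[150,130])*5,"wrist",proj(W,np.array([q,q+[.011,.011,0],q+[.011,-.011,0],q-[.011,0,0]])))
print(proj(S,[.5625,-.1735,.03]))
im=vision.camera("scene");cv2.imwrite("pics/s4.png",cv2.resize(im[150:215,170:235,::-1],None,fx=9,fy=9,interpolation=cv2.INTER_CUBIC))
```

```text
0 scene [[237.0758 239.2675]] wrist [[253.8217 230.4252]
 [235.2583 213.3772]
 [272.272  213.3787]
 [253.8773 246.8732]]
0.01 scene [[234.9537 230.2514]] wrist [[253.6435 237.5572]
 [234.0036 219.6607]
 [273.157  219.6631]
 [253.7055 254.7882]]
0.02 scene [[232.7997 221.0993]] wrist [[253.4438 245.5466]
 [232.595  226.7151]
 [274.1505 226.7186]
 [253.5134 263.6364]]
[[197.4264 185.9011]]
```

View pics/s4.png

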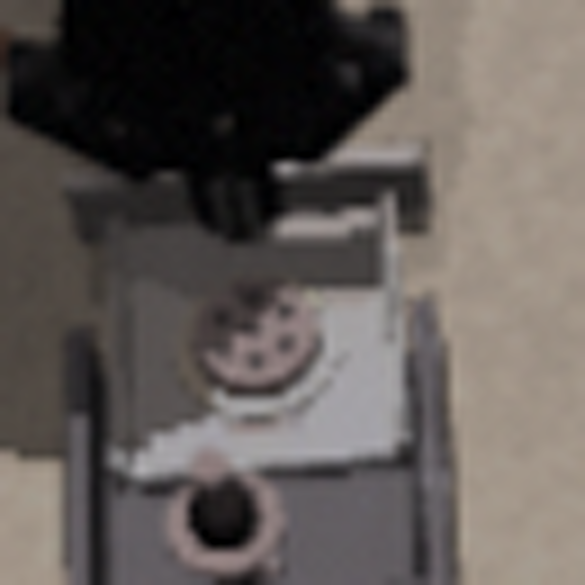

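Run:
```python
from h import *
p,M,o=pose();S=cam("scene");W=cam("wrist")
a=unc((237,237),9,170,150)
print(a,tri([ray(S,a),ray(W,(257,233))]),p)
# wrist bias check: disc
print(tri([ray(S,unc((258,338),9,170,150)),ray(W,(257.5,184))]))
c0=np.array([197.41,177.88])
```

```text
(195.88888888888889, 175.88888888888889) (array([ 0.5431, -0.1742,  0.0546]), [np.float64(0.00025705437648585925), np.float64(0.00025705437648585697)]) [ 0.5327 -0.1726  0.0276]
(array([ 0.5582, -0.1738,  0.0153]), [np.float64(0.001052266959094932), np.float64(0.0010522669590949621)])
```

The drawer hasn't moved: the disc is still at x=0.563. The fingertips passed over the plate without any force, so the closed fingertips sit higher than the reported TCP. I'll back out and find the table with the fingertips.

{"fn": "carry_out", "kwargs": {
  "increments": [
    [0,0,0,-40,0,0,0],
    [0,0,0,-30,0,0,0],
    [0,0,0,0,-45,0,0],
    [0,0,0,0,-45,0,0],
    [0,0,0,40,0,0,0],
    [0,0,0,34,0,0,0],
    [0,0,0,4,0,0,0],
    [0,0,0,3,0,0,0],
    [0,0,0,0,0,0,0]
  ]
}}

```text
time: 7.0
ee_pos: [0.4435, -0.1728, 0.0177]
tcp_rot: [67.6, 89.9, -22.4]
wrist_force: [0.1, -0.6, 0.3]
opening: -0.0001
```

{"fn": "carry_out", "kwargs": {
  "increments": [
    [0,0,0,3,0,0,0],
    [0,0,0,2,0,0,0]
  ]
}}

```text
time: 7.25
ee_pos: [0.443, -0.1726, 0.0118]
tcp_rot: [71.5, 90.0, -18.5]
wrist_force: [-0.3, -0.6, 0.3]
opening: 0.0
```

Run:
```python
from h import *
p,M,o=pose();print(p,o["wrist_force"],o["opening"])
S=cam("scene");print(proj(S,p), (proj(S,p)-[165,115])*8)
im=vision.camera("scene");cv2.imwrite("pics/s5.png",cv2.resize(im[115:190,165:240,::-1],None,fx=8,fy=8,interpolation=cv2.INTER_CUBIC))
im=vision.camera("wrist");cv2.imwrite("pics/w5.png",im[:,:,::-1])
```

```text
[ 0.443  -0.1726  0.0118] [-0.3068 -0.6461  0.3354] 8.511307931871946e-07
[[196.7693 156.6684]] [[254.1546 333.3469]]
```

View pics/s5.png

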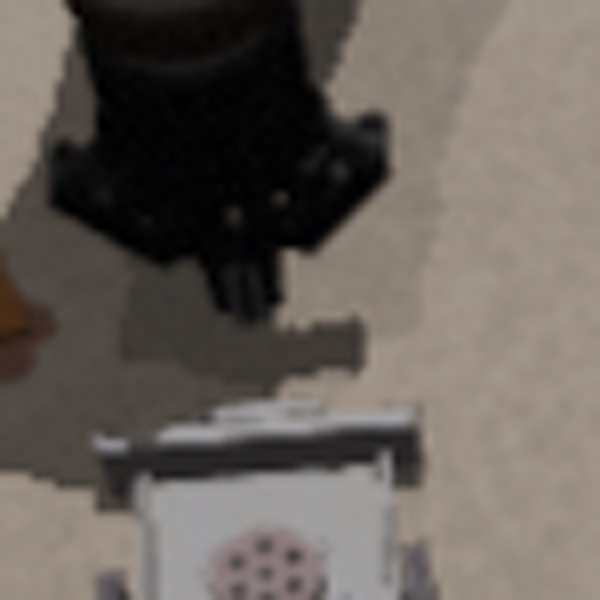

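View pics/w5.png

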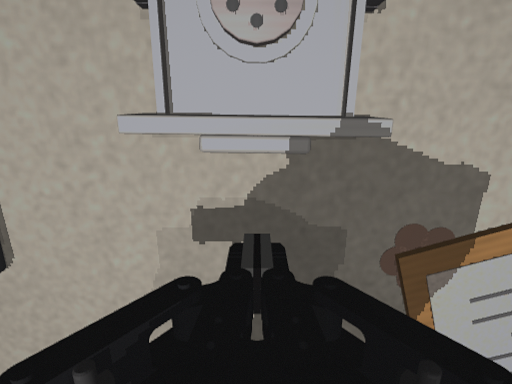

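{"fn": "carry_out", "kwargs": {
  "increments": [
    [0,0,0,3,0,0,0],
    [0,0,0,3,0,0,0],
    [0,0,0,2,0,0,0],
    [0,0,0,0,0,0,0]
  ]
}}

```text
time: 7.85
ee_pos: [0.4426, -0.1725, 0.0033]
tcp_rot: [-109.6, 90.0, 160.4]
wrist_force: [-0.2, 0.1, 0.2]
opening: -0.0002
```

{"fn": "carry_out", "kwargs": {
  "increments": [
    [0,0,0,3,0,0,0],
    [0,0,0,0,0,0,0]
  ]
}}

```text
time: 8.1
ee_pos: [0.4426, -0.1725, 0.0003]
tcp_rot: [-117.0, 90.0, 153.0]
wrist_force: [0.2, 0.4, 0.0]
opening: -0.0
```

{"fn": "carry_out", "kwargs": {
  "increments": [
    [0,0,0,3,0,0,0],
    [0,0,0,0,0,0,0]
  ]
}}

```text
time: 8.35
ee_pos: [0.4426, -0.1725, -0.0027]
tcp_rot: [-113.5, 90.0, 156.5]
wrist_force: [-0.2, 0.7, -0.0]
opening: 0.0001
```

No contact even with the reported TCP below the table, so the fingertips really do end behind the TCP. I'll keep probing in small steps.

{"fn": "carry_out", "kwargs": {
  "increments": [
    [0,0,0,3,0,0,0],
    [0,0,0,3,0,0,0],
    [0,0,0,0,0,0,0]
  ]
}}

```text
time: 8.72
ee_pos: [0.4425, -0.1724, -0.0088]
tcp_rot: [-111.7, 90.0, 158.3]
wrist_force: [0.1, -0.2, 0.0]
opening: 0.0001
```

{"fn": "carry_out", "kwargs": {
  "increments": [
    [0,0,0,3,0,0,0],
    [0,0,0,0,0,0,0]
  ]
}}

```text
time: 8.98
ee_pos: [0.4426, -0.1725, -0.0117]
tcp_rot: [-110.1, 90.0, 159.9]
wrist_force: [0.3, -0.1, -0.6]
opening: -0.0003
```

{"fn": "carry_out", "kwargs": {
  "increments": [
    [0,0,0,2,0,0,0],
    [0,0,0,0,0,0,0]
  ]
}}

```text
time: 9.22
ee_pos: [0.4426, -0.1725, -0.0136]
tcp_rot: [-113.6, 90.0, 156.4]
wrist_force: [0.9, 0.2, -0.2]
opening: 0.0001
```

{"fn": "carry_out", "kwargs": {
  "increments": [
    [0,0,0,2,0,0,0],
    [0,0,0,0,0,0,0]
  ]
}}

```text
time: 9.48
ee_pos: [0.4427, -0.1725, -0.0156]
tcp_rot: [-108.8, 90.0, 161.2]
wrist_force: [0.0, 0.3, 0.8]
opening: 0.0001
```

{"fn": "carry_out", "kwargs": {
  "increments": [
    [0,0,0,2,0,0,0],
    [0,0,0,0,0,0,0]
  ]
}}

```text
time: 9.72
ee_pos: [0.4426, -0.1725, -0.0176]
tcp_rot: [-112.8, 90.0, 157.2]
wrist_force: [0.9, 0.9, 0.2]
opening: 0.0001
```

{"fn": "carry_out", "kwargs": {
  "increments": [
    [0,0,0,2,0,0,0],
    [0,0,0,0,0,0,0]
  ]
}}

```text
time: 9.98
ee_pos: [0.4426, -0.1725, -0.0196]
tcp_rot: [-112.8, 90.0, 157.2]
wrist_force: [0.4, 0.4, 0.2]
opening: 0.0
```

{"fn": "carry_out", "kwargs": {
  "increments": [
    [0,0,0,1.5,0,0,0],
    [0,0,0,0,0,0,0]
  ]
}}

```text
time: 10.22
ee_pos: [0.4428, -0.1726, -0.0206]
tcp_rot: [68.0, 90.0, -22.0]
wrist_force: [-0.8, 0.5, 4.1]
opening: 0.0002
```

{"fn": "carry_out", "kwargs": {
  "increments": [
    [0,0,0,1.5,0,0,0],
    [0,0,0,0,0,0,0]
  ]
}}

```text
time: 10.48
ee_pos: [0.4429, -0.1726, -0.0207]
tcp_rot: [66.6, 90.0, -23.4]
wrist_force: [-7.2, 1.8, 18.6]
opening: -0.0002
```

The table stops the fingertips at a reported z of -0.0205, so the real tips are 20.5 mm behind the reported TCP. I'll raise them to about 28 mm and push again.

{"fn": "carry_out", "kwargs": {
  "increments": [
    [0,0,0,-30,0,0,0],
    [0,0,0,0,0,0,0],
    [0,0,0,0,12,0,0],
    [0,0,0,0,12,0,0],
    [0,0,0,0,8,0,0],
    [0,0,0,0,5,0,0],
    [0,0,0,0,5,0,0],
    [0,0,0,0,5,0,0]
  ]
}}

```text
time: 11.48
ee_pos: [0.4897, -0.1725, 0.0074]
tcp_rot: [-95.2, 90.0, 174.8]
wrist_force: [-1.7, -0.6, -0.5]
opening: -0.0001
```

{"fn": "carry_out", "kwargs": {
  "increments": [
    [0,0,0,0,5,0,0],
    [0,0,0,0,5,0,0]
  ]
}}

```text
time: 11.72
ee_pos: [0.4999, -0.1726, 0.0075]
tcp_rot: [-75.3, 90.0, -165.3]
wrist_force: [-1.5, -0.1, -0.8]
opening: 0.0002
```

Run:
```python
from h import *
p,M,o=pose();print(p,o["wrist_force"],o["opening"])
im=vision.camera("wrist");cv2.imwrite("pics/w6.png",im[:,:,::-1])
```

```text
[ 0.4999 -0.1726  0.0075] [-1.5059 -0.0878 -0.8131] 0.00024656718711327984
```

View pics/w6.png

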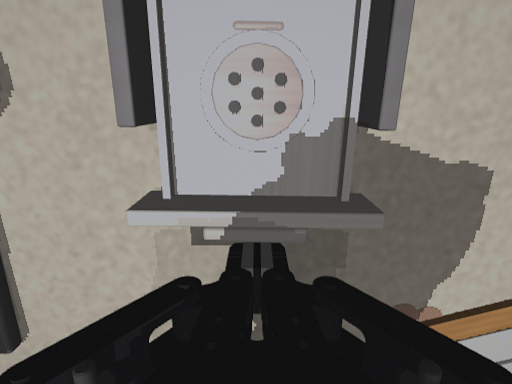

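Run:
```python
from h import *
W=cam("wrist")
print("disc",atz(W,(258,91),.03)); print("box front",atz(W,(120,124),.042),atz(W,(394,129),.042)); print("pull",atz(W,(192,243),.044),atz(W,(305,243),.044))
```

```text
disc [ 0.5793 -0.175   0.03  ]
box front [ 0.5654 -0.1156  0.042 ] [ 0.5633 -0.2336  0.042 ]
pull [ 0.5101 -0.1435  0.044 ] [ 0.5101 -0.1974  0.044 ]
```

The drawer is moving: the disc is now at x=0.579, with about 36 mm left to push.

{"fn": "carry_out", "kwargs": {
  "increments": [
    [0,0,0,0,5,0,0],
    [0,0,0,0,5,0,0],
    [0,0,0,0,5,0,0],
    [0,0,0,0,5,0,0],
    [0,0,0,0,3,0,0]
  ]
}}

```text
time: 12.4
ee_pos: [0.5231, -0.1725, 0.0076]
tcp_rot: [107.2, 90.0, 17.2]
wrist_force: [-1.5, 0.0, 0.3]
opening: -0.0002
```

{"fn": "carry_out", "kwargs": {
  "increments": [
    [0,0,0,0,2,0,0],
    [0,0,0,0,2,0,0]
  ]
}}

```text
time: 12.65
ee_pos: [0.5267, -0.1726, 0.0076]
tcp_rot: [-74.5, 90.0, -164.5]
wrist_force: [-3.9, -1.2, 1.2]
opening: -0.0002
```

{"fn": "carry_out", "kwargs": {
  "increments": [
    [0,0,0,0,2,0,0],
    [0,0,0,0,2,0,0]
  ]
}}

```text
time: 12.9
ee_pos: [0.5288, -0.1726, 0.0076]
tcp_rot: [-87.8, 89.8, -177.8]
wrist_force: [-9.3, -0.4, 6.4]
opening: -0.0
```

{"fn": "carry_out", "kwargs": {
  "increments": [
    [0,0,0,0,2,0,0],
    [0,0,0,0,1,0,0]
  ]
}}

```text
time: 13.15
ee_pos: [0.5334, -0.1727, 0.0076]
tcp_rot: [-79.8, 90.0, -169.9]
wrist_force: [-3.4, -1.5, 2.1]
opening: 0.0006
```

{"fn": "carry_out", "kwargs": {
  "increments": [
    [0,0,0,0,2,0,0],
    [0,0,0,0,1,0,0]
  ]
}}

```text
time: 13.4
ee_pos: [0.5371, -0.1725, 0.0076]
tcp_rot: [113.3, 90.0, 23.3]
wrist_force: [-4.1, -0.3, 2.4]
opening: 0.0002
```

{"fn": "carry_out", "kwargs": {
  "increments": [
    [0,0,0,0,1,0,0],
    [0,0,0,0,0,0,0]
  ]
}}

```text
time: 13.65
ee_pos: [0.537, -0.1725, 0.0076]
tcp_rot: [-94.9, 89.9, 175.1]
wrist_force: [-5.0, -0.5, 4.3]
opening: -0.0001
```

{"fn": "carry_out", "kwargs": {
  "increments": [
    [0,0,0,0,1,0,0],
    [0,0,0,0,0,0,0]
  ]
}}

```text
time: 13.9
ee_pos: [0.5371, -0.1725, 0.0075]
tcp_rot: [-93.1, 89.8, 176.9]
wrist_force: [-11.2, -0.7, 6.8]
opening: 0.0001
```

Run:
```python
from h import *
p,M,o=pose();print(p,o["wrist_force"],o["opening"])
im=vision.camera("wrist");cv2.imwrite("pics/w7.png",im[:,:,::-1])
```

```text
[ 0.5371 -0.1725  0.0075] [-11.2095  -0.7052   6.7938] 6.237456526924725e-05
```

View pics/w7.png

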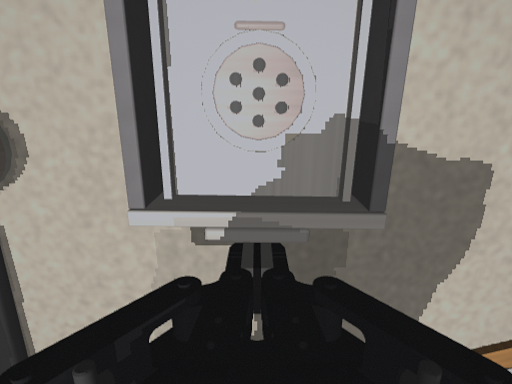

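The drawer is home: the position stays at 0.537 while the force rises to 11 N, and the plate is flush with the box front. I'll back off, rise, and tilt the tool to measure the flange height.

{"fn": "carry_out", "kwargs": {
  "increments": [
    [0,0,0,0,-15,0,0],
    [0,0,0,0,-20,0,0],
    [0,0,0,-45,0,0,0],
    [0,0,0,-45,0,0,0],
    [0,0,0,-45,0,0,0],
    [0,0,9,0,0,0,0],
    [0,0,9,0,0,0,0],
    [0,0,9,0,0,0,0],
    [0,0,9,0,0,0,0],
    [0,0,9,0,0,0,0],
    [0,0,9,0,0,0,0],
    [0,0,9,0,0,0,0]
  ]
}}

```text
time: 15.45
ee_pos: [0.5234, -0.1895, 0.1351]
tcp_rot: [90.6, 27.5, 1.1]
wrist_force: [1.5, 0.1, -0.3]
opening: 0.0001
```

{"fn": "carry_out", "kwargs": {
  "increments": [
    [0,0,0,0,0,0,0],
    [0,0,0,0,0,0,0],
    [0,0,0,0,0,0,0]
  ]
}}

```text
time: 15.82
ee_pos: [0.5248, -0.19, 0.1416]
tcp_rot: [90.3, 27.5, 1.0]
wrist_force: [0.3, -0.6, 0.9]
opening: -0.0002
```

Run:
```python
from h import *
import pickle
p,M,o=pose();print(p,o["wrist_force"],o["time"],o["q"]);print(M)
im=vision.camera("wrist");cv2.imwrite("pics/w8.png",im[:,:,::-1]);pickle.dump(o,open("w8.pkl","wb"))
```

```text
[ 0.5248 -0.19    0.1416] [ 0.2948 -0.6363  0.8581] 15.825 [-37.4851 -48.5661 -60.8639  21.3405  33.4711 160.1901]
[[ 0.8867  0.4621  0.0142]
 [ 0.015   0.0019 -0.9999]
 [-0.4621  0.8868 -0.0053]]
```

View pics/w8.png

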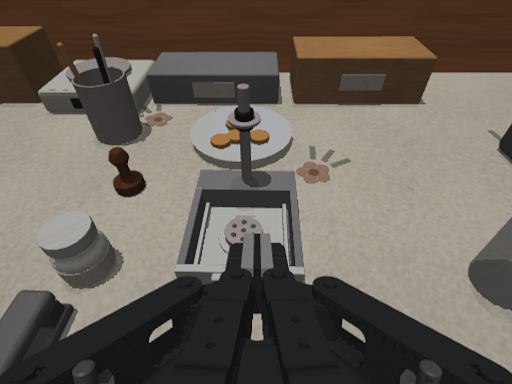

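Run:
```python
import cv2
s=cv2.imread("pics/w8.png")
cv2.imwrite("pics/w8p.png",cv2.resize(s[75:195,205:285],None,fx=7,fy=5,interpolation=cv2.INTER_CUBIC))
cv2.imwrite("pics/w8q.png",cv2.resize(s[80:140,215:275],None,fx=10,fy=10,interpolation=cv2.INTER_CUBIC))
cv2.imwrite("pics/w8d.png",cv2.resize(s[165:290,180:310],None,fx=4.5,fy=4.5,interpolation=cv2.INTER_CUBIC))
```

```text
(no output)
```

View pics/w8q.png

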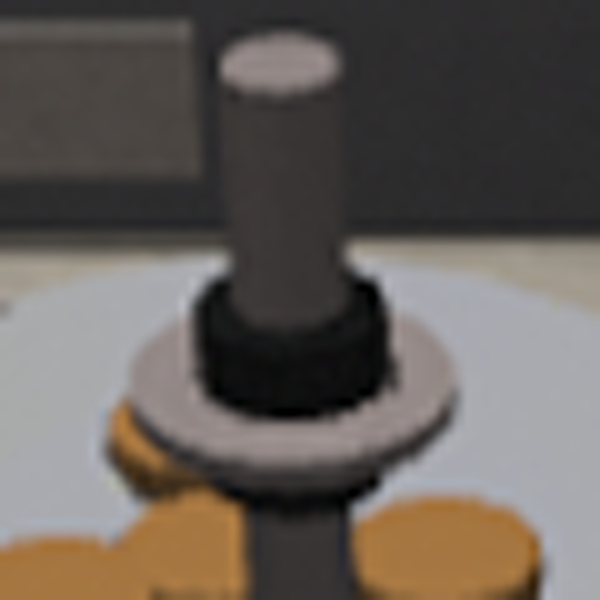

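View pics/w8d.png

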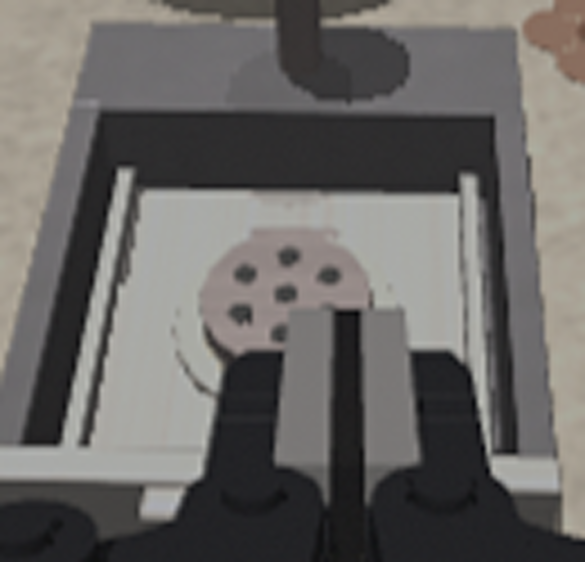

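```bash
cat > fl.py <<'E'
from h import *
import pickle
from scipy.optimize import least_squares
W=cam("wrist",pickle.load(open("w8.pkl","rb")))
q=lambda *p:np.array(unc(p,10,215,80))
th=np.linspace(0,2*np.pi,361)
def circ(x,y,z,r): return proj(W,np.c_[x+r*np.cos(th),y+r*np.sin(th),0*th+z])
def ext(c): return np.array([c[:,0].min(),c[:,0].max(),c[:,1].min(),c[:,1].max()])
o1=np.array([q(219,0)[0],q(343,0)[0],q(0,33)[1],q(0,96)[1]])   # post top
o2=np.array([q(128,0)[0],q(461,0)[0],q(0,462)[1]])
o3=q(0,482)[1]
def res(v,free=True):
    x,y,z,dv=v
    a=ext(circ(x,y,.16,.006))-o1; a[2:]+=dv
    b=ext(circ(x,y,z+.0015,.017))[[0,1,3]]-o2; b[2]+=dv
    c=ext(circ(x,y,z-.0015,.017))[3]-o3+dv
    base=proj(W,[x-.006,y,.042])[0]-np.array(unc((303,70),4.5,180,165)); base[1]+=dv
    return np.r_[a,b,c,base*.7,dv*.2]
s=least_squares(res,[.686,-.175,.12,0]);print(s.x);print(s.fun)
d=lambda *p:unc(p,4.5,180,165)
print("disc center hole",atz(W,d(287,293),.03))
print("box back L,R",atz(W,d(95,22),.042),atz(W,d(517,28),.042))
E
python3 fl.py
```

```text
[ 0.689  -0.1761  0.1252  0.4897]
[ 0.0879  0.1499  0.175  -0.6976  0.3286 -0.3186 -0.319   0.2952 -0.4536
  0.7524  0.0979]
disc center hole [ 0.616  -0.1752  0.03  ]
box back L,R [ 0.7042 -0.1168  0.042 ] [ 0.7024 -0.2368  0.042 ]
```

Flange height comes out at about 0.125 m and the disc (home) at (0.616, -0.175). Next I untilt the tool and go to the loupe.

{"fn": "carry_out", "kwargs": {
  "increments": [
    [0,0,-9,0,0,0,0],
    [0,0,-9,0,0,0,0],
    [0,0,-9,0,0,0,0],
    [0,0,-9,0,0,0,0],
    [0,0,-9,0,0,0,0],
    [0,0,-9,0,0,0,0],
    [0,0,-8,0,0,0,0],
    [0,0,0,-30,0,0,50],
    [0,0,0,-50,0,0,60],
    [0,0,0,-30,0,0,60],
    [0,0,0,0,0,0,60]
  ]
}}

```text
time: 17.25
ee_pos: [0.5245, -0.1908, 0.2523]
tcp_rot: [113.0, 89.3, 23.9]
wrist_force: [0.8, 0.0, -0.2]
opening: 0.0512
```

Run:
```python
from h import *
p,M,o=pose();print(p,o["q"],o["time"],o["opening"]);print(M)
a=np.radians(29.8)
plan((.6697-.06*np.cos(a),.2436-.06*np.sin(a),.25),(np.sin(a),-np.cos(a),0))
```

```text
[ 0.5245 -0.1908  0.2523] [-20.2768   6.7221  16.6579  99.4058   0.5146 158.8804] 17.25 0.051222507643045354
[[ 0.0118  0.9998  0.0148]
 [ 0.0052  0.0147 -0.9999]
 [-0.9999  0.0119 -0.005 ]]
rotvec [-28.9544  -0.1111  -0.7383] shift now-axes mm [   5.5281   99.055  -403.1905] target-axes mm [   2.3182  281.916  -304.8327]
```

{"fn": "carry_out", "kwargs": {
  "increments": [
    [-9.6,0,-0.3,0,0,0,100],
    [-9.6,0,-0.2,0,0,0,100],
    [-9.8,0,-0.2,0,0,0,100],
    [0,0,0,0,31.5,-34,100],
    [0,0,0,0,31.5,-34,100],
    [0,0,0,0,31.5,-34,100],
    [0,0,0,0,31.5,-34,100],
    [0,0,0,0,31.5,-34,100],
    [0,0,0,0,31.5,-34,100],
    [0,0,0,0,31,-34,100],
    [0,0,0,0,31,-34,100],
    [0,0,0,0,31,-33,100]
  ]
}}

```text
time: 18.75
ee_pos: [0.6165, 0.2157, 0.2497]
tcp_rot: [-158.5, 89.6, 141.3]
wrist_force: [-0.1, 0.5, -0.3]
opening: 0.0856
```

{"fn": "carry_out", "kwargs": {
  "increments": [
    [0,0,0,0,0,0,100],
    [0,0,0,0,0,0,100],
    [0,0,0,0,0,0,100]
  ]
}}

```text
time: 19.12
ee_pos: [0.6165, 0.213, 0.2502]
tcp_rot: [-164.1, 89.6, 135.6]
wrist_force: [0.4, -0.5, -0.1]
opening: 0.0854
```

Run:
```python
from h import *
import pickle
p,M,o=pose();print(p,o["q"],o["time"],o["opening"]);print(M)
im=vision.camera("wrist");cv2.imwrite("pics/w9.png",im[:,:,::-1]);pickle.dump(o,open("w9.pkl","wb"))
```

```text
[0.6165 0.213  0.2502] [ 18.9071  21.7415  34.5238 102.9471   0.3273 169.177 ] 19.125 0.08541548247390324
[[-0.0046  0.8684  0.4959]
 [ 0.0045  0.4959 -0.8684]
 [-1.     -0.0018 -0.0062]]
```

View pics/w9.png

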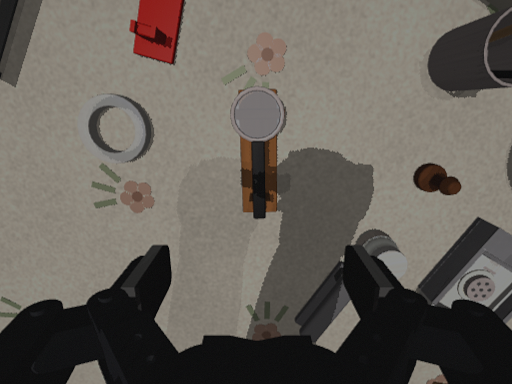

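Run:
```python
import cv2
s=cv2.imread("pics/w9.png")
cv2.imwrite("pics/w9c.png",cv2.resize(s[78:228,210:310],None,fx=4,fy=4,interpolation=cv2.INTER_CUBIC))
```

```text
(no output)
```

View pics/w9c.png

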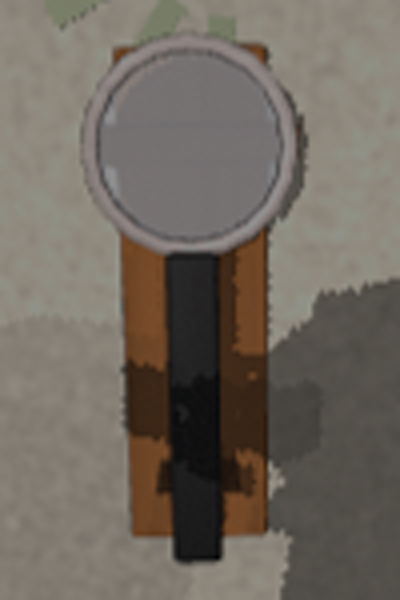

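Run:
```python
from h import *
import pickle
W=cam("wrist",pickle.load(open("w9.pkl","rb")))
c=lambda *p:unc(p,4,210,78)
L=atz(W,c(190,143),.057);l=atz(W,c(82,143),.057);r=atz(W,c(299,143),.057)
H0=atz(W,c(191,257),.059);H1=atz(W,c(198,558),.059)
print(L,np.linalg.norm(l-r),H0,H1,np.linalg.norm(L-H1),"hw",np.linalg.norm(atz(W,c(173,545),.059)-atz(W,c(222,545),.059)))
for A,B in ((L,H1),(H0,H1)):
    print(np.degrees(np.arctan2(*(A-B)[[1,0]])))
```

```text
[0.6705 0.2437 0.057 ] 0.06348871109480539 [0.6422 0.2271 0.059 ] [0.5596 0.1773 0.059 ] 0.1292837198223842 hw 0.015766362141621585
30.90059551121781
31.108044457434715
```

Run:
```python
from h import *
a=np.radians(31.0)
plan((.6191,.2128,.0120),(np.sin(a),-np.cos(a),0))
```

```text
rotvec [-1.2881 -0.3548  0.0798] shift now-axes mm [238.3495   2.4802   2.7966] target-axes mm [238.3656   2.1016   1.3722]
```

Ring diameter (63.5 mm) and length (129 mm) check out, and the yaw is 31.0°. I descend, stopping above first.

{"fn": "carry_out", "kwargs": {
  "increments": [
    [-1.3,-0.35,0.1,0,0,0,45],
    [0,0,0,30,2,1.5,45],
    [0,0,0,45,0,0,45],
    [0,0,0,45,0,0,45],
    [0,0,0,30,0,0,45],
    [0,0,0,10,0,0,45],
    [0,0,0,0,0,0,45]
  ]
}}

```text
time: 20.05
ee_pos: [0.6192, 0.2134, 0.0904]
tcp_rot: [148.7, 90.0, 89.7]
wrist_force: [0.9, -0.3, 0.9]
opening: 0.0385
```

Run:
```python
from h import *
p,M,o=pose();print(p,o["time"],o["opening"])
a=np.radians(31.0)
plan((.6191,.2128,.0120),(np.sin(a),-np.cos(a),0))
im=vision.camera("wrist");cv2.imwrite("pics/w10.png",im[:,:,::-1])
W=cam("wrist")
im=vision.camera("scene");cv2.imwrite("pics/s10.png",cv2.resize(im[140:230,280:370,::-1],None,fx=6,fy=6,interpolation=cv2.INTER_CUBIC))
```

```text
[0.6192 0.2134 0.0904] 20.05 0.038473020900055895
rotvec [ 0.0756 -0.0127 -0.0077] shift now-axes mm [78.3777 -0.393   0.5419] target-axes mm [78.3778 -0.3817  0.525 ]
```

View pics/w10.png

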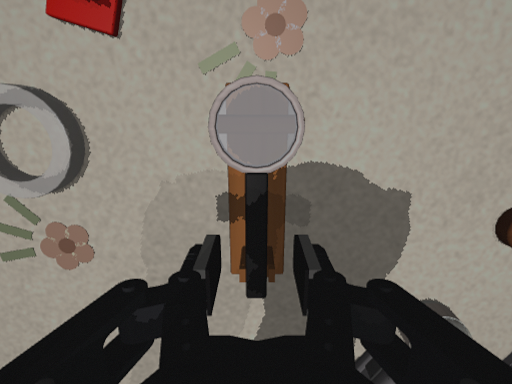

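View pics/s10.png

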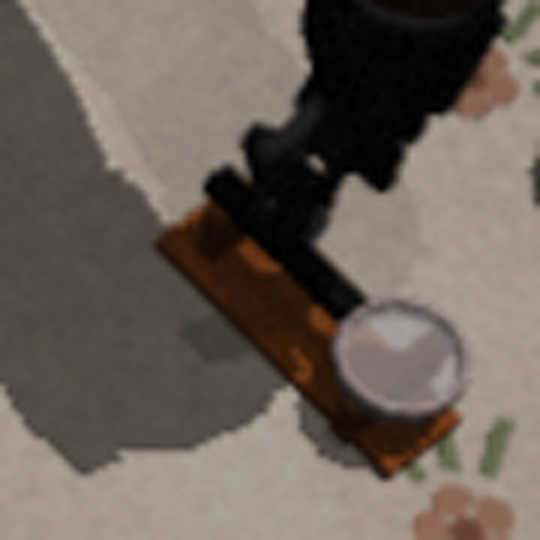

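Handle (col 257) is centred between the jaws. I'll descend.

{"fn": "carry_out", "kwargs": {
  "increments": [
    [0,0,0,30,0,0,45],
    [0,0,0,25,0,0,45],
    [0,0,0,13,0,0,45],
    [0,0,0,7,0,0,45],
    [0,0,0,3,0,0,45],
    [0,0,0,0,0,0,45]
  ]
}}

```text
time: 20.9
ee_pos: [0.6195, 0.2138, 0.0126]
tcp_rot: [98.5, 90.0, 39.6]
wrist_force: [0.5, -0.0, -0.6]
opening: 0.0381
```

Run:
```python
from h import *
p,M,o=pose();print(p,o["time"],o["opening"],o["wrist_force"])
im=vision.camera("wrist");cv2.imwrite("pics/w11.png",im[:,:,::-1])
```

```text
[0.6195 0.2138 0.0126] 20.9 0.03809840031215331 [ 0.4694 -0.0033 -0.6036]
```

View pics/w11.png

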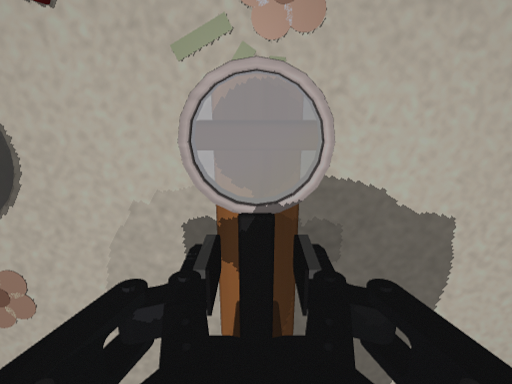

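{"fn": "carry_out", "kwargs": {
  "increments": [
    [0,0,0,0,0,0,0],
    [0,0,0,0,0,0,0],
    [0,0,0,0,0,0,0],
    [0,0,0,0,0,0,0],
    [0,0,0,0,0,0,0],
    [0,0,0,0,0,0,0]
  ],
  "squeeze": 70
}}

```text
time: 21.7
ee_pos: [0.6195, 0.2138, 0.0126]
tcp_rot: [92.2, 89.9, 33.2]
wrist_force: [-0.4, 0.6, 5.0]
opening: 0.0145
```

{"fn": "carry_out", "kwargs": {
  "increments": [
    [0,0,0,-3,0,0,0],
    [0,0,0,-7,0,0,0],
    [0,0,0,-10,0,0,0],
    [0,0,0,-15,0,0,0],
    [0,0,0,-25,0,0,0],
    [0,0,0,-10,0,0,0],
    [0,0,0,0,0,0,0]
  ]
}}

```text
time: 22.58
ee_pos: [0.6196, 0.2138, 0.0829]
tcp_rot: [89.7, 89.9, 30.8]
wrist_force: [0.4, 0.4, -1.6]
opening: 0.0148
```

Run:
```python
from h import *
p,M,o=pose();print(p,o["time"],o["opening"],o["wrist_force"],o["torque"])
im=vision.camera("wrist");cv2.imwrite("pics/w12.png",im[:,:,::-1])
im=vision.camera("scene");cv2.imwrite("pics/s12.png",cv2.resize(im[120:230,270:380,::-1],None,fx=5,fy=5,interpolation=cv2.INTER_CUBIC))
```

```text
[0.6196 0.2138 0.0829] 22.575 0.014827868972862358 [ 0.3835  0.4081 -1.5561] [ 0.0103  0.0637 -0.0396]
```

View pics/w12.png

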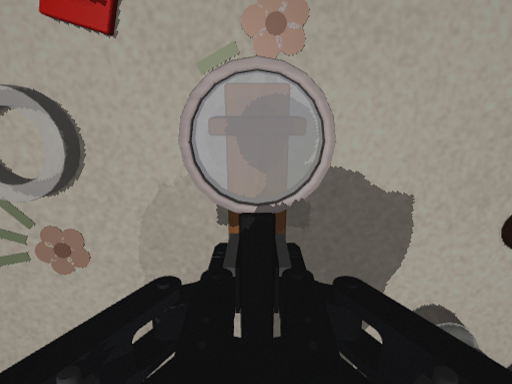

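View pics/s12.png

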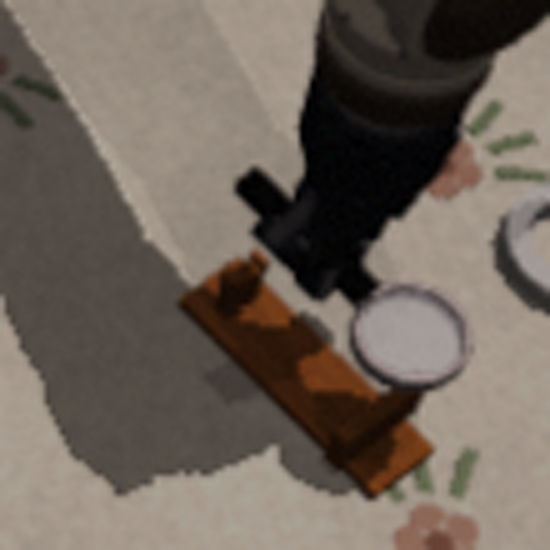

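Loupe is held, with the ring at (257,134), the same as before the lift, so it didn't slip. Now I'll measure the lens offset and plan the carry.

```bash
cat > lens.py <<'E'
from h import *
def fit(pts):
    (cx,cy),ax,an=cv2.fitEllipse(np.array(pts,np.float32)); return cx,cy,ax,an
E
python3 - <<'E'
from h import *
p,M,o=pose();W=cam("wrist")
z=p[2]+.0384
c=atz(W,(257,133.5),z+.006);print("lens",c,c-p,"dia",np.linalg.norm(atz(W,(179,134),z+.006)-atz(W,(335,134),z+.006)))
a=np.radians(31.0)
plan((.565,-.2054,.160),(np.sin(a),-np.cos(a),0))
print(M)
E
```

```text
lens [0.6718 0.2442 0.1256] [0.0529 0.0306 0.0444] dia 0.0624253698422085
rotvec [ 0.0738 -0.0298  0.0471] shift now-axes mm [ -78.7675 -262.4625  331.0107] target-axes mm [ -78.8109 -261.9712  331.3893]
[[-0.001   0.8565  0.5161]
 [ 0.      0.5161 -0.8565]
 [-1.     -0.0008 -0.0005]]
```

{"fn": "carry_out", "kwargs": {
  "increments": [
    [0,0,0,-40,0,0,0],
    [0,0,0,-39,0,0,0],
    [0,0,0,0,-15,19,0],
    [0,0,0,0,-29,37,0],
    [0,0,0,0,-29,37,0],
    [0,0,0,0,-29,37,0],
    [0,0,0,0,-29,37,0],
    [0,0,0,0,-29,37,0],
    [0,0,0,0,-29,37,0],
    [0,0,0,0,-29,37,0],
    [0,0,0,0,-29,34,0],
    [0,0,0,0,-15,19,0]
  ]
}}

```text
time: 24.18
ee_pos: [0.5637, -0.2076, 0.1586]
tcp_rot: [-137.9, 89.8, 163.0]
wrist_force: [-0.1, 0.8, -1.4]
opening: 0.0149
```

{"fn": "carry_out", "kwargs": {
  "increments": [
    [0,0,0,0,0,0,0],
    [0,0,0,0,0,0,0],
    [0,0,0,0,0,0,0]
  ]
}}

```text
time: 24.55
ee_pos: [0.5655, -0.2042, 0.1604]
tcp_rot: [-159.5, 89.9, 141.7]
wrist_force: [0.2, -0.3, -1.3]
opening: 0.0151
```

Run:
```python
from h import *
p,M,o=pose();print(p,o["time"],o["opening"],o["wrist_force"])
a=np.radians(31.0)
plan((.565,-.2054,.087),(np.sin(a),-np.cos(a),0))
im=vision.camera("wrist");cv2.imwrite("pics/w13.png",im[:,:,::-1])
```

```text
[ 0.5655 -0.2042  0.1604] 24.55 0.015108631654154124 [ 0.2001 -0.3019 -1.255 ]
rotvec [ 0.1336 -0.0498  0.0187] shift now-axes mm [73.3823 -1.0159  0.8173] target-axes mm [73.3826 -1.0381  0.7558]
```

View pics/w13.png

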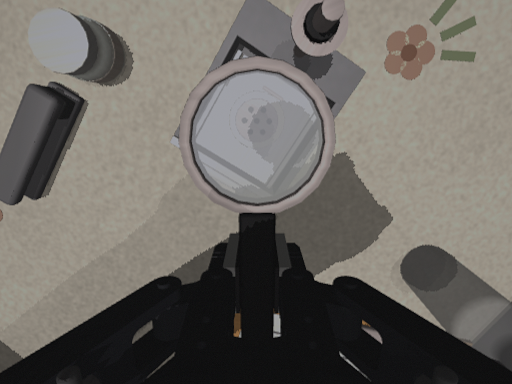

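The disc shows through the lens and the post is clear of the ring. I descend in place.

{"fn": "carry_out", "kwargs": {
  "increments": [
    [0.1,0,0,10,-1,0.8,0],
    [0,0,0,20,0,0,0],
    [0,0,0,20,0,0,0],
    [0,0,0,15,0,0,0],
    [0,0,0,8,0,0,0],
    [0,0,0,0,0,0,0],
    [0,0,0,0,0,0,0],
    [0,0,0,0,0,0,0]
  ]
}}

```text
time: 25.6
ee_pos: [0.5655, -0.2064, 0.0885]
tcp_rot: [53.9, 89.9, -5.1]
wrist_force: [-0.3, -0.4, -1.5]
opening: 0.0145
```

Run:
```python
from h import *
import pickle
p,M,o=pose();print(p,o["time"],o["opening"],o["wrist_force"]);print(M)
pickle.dump(o,open("w14.pkl","wb"))
im=vision.camera("wrist");cv2.imwrite("pics/w14.png",im[:,:,::-1])
im=vision.camera("scene");cv2.imwrite("pics/s14f.png",im[:,:,::-1]);cv2.imwrite("pics/s14.png",cv2.resize(im[130:240,150:260,::-1],None,fx=5.4,fy=5.4,interpolation=cv2.INTER_CUBIC))
im=vision.camera("top");cv2.imwrite("pics/t14f.png",im[:,:,::-1]);cv2.imwrite("pics/t14.png",cv2.resize(im[130:240,270:370,::-1],None,fx=5.4,fy=5.4,interpolation=cv2.INTER_CUBIC))
```

```text
[ 0.5655 -0.2064  0.0885] 25.6 0.014492692706328438 [-0.2629 -0.4043 -1.5473]
[[ 0.0009  0.8574  0.5146]
 [-0.0001  0.5146 -0.8574]
 [-1.      0.0008  0.0006]]
```

View pics/w14.png

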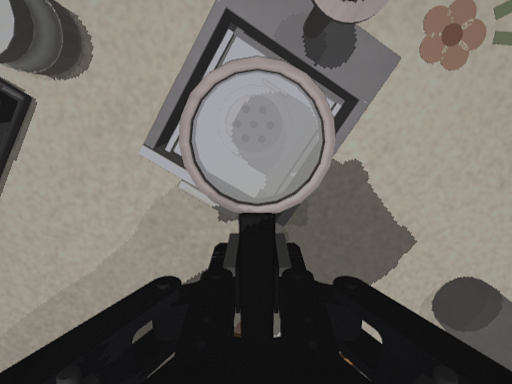

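View pics/s14.png

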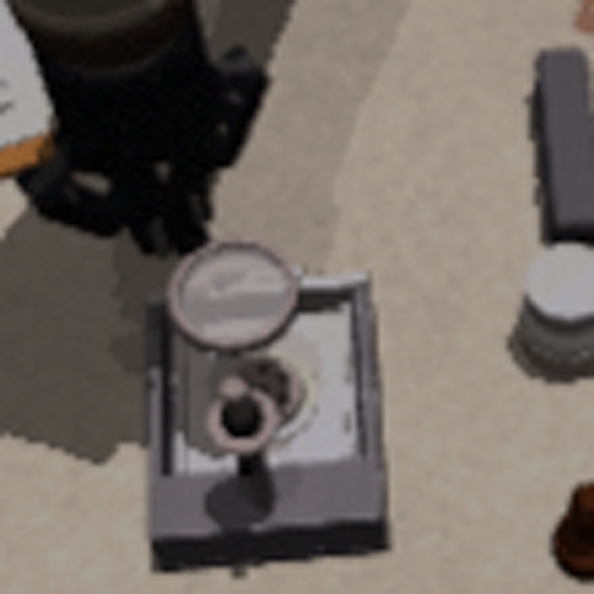

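View pics/t14.png

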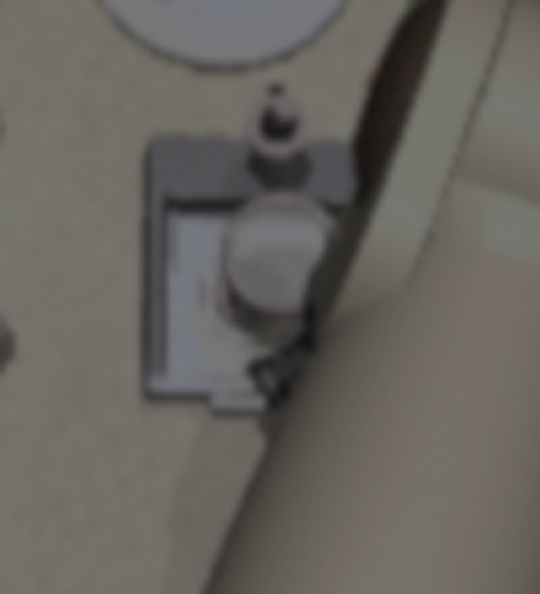

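Run:
```python
import cv2
s=cv2.imread("pics/w14.png")
cv2.imwrite("pics/w14c.png",cv2.resize(s[50:220,170:345],None,fx=4,fy=3.5,interpolation=cv2.INTER_CUBIC))
s=cv2.imread("pics/s14f.png");cv2.imwrite("pics/s14c.png",cv2.resize(s[170:225,175:225],None,fx=10,fy=10,interpolation=cv2.INTER_CUBIC))
s=cv2.imread("pics/t14f.png");cv2.imwrite("pics/t14c.png",cv2.convertScaleAbs(cv2.resize(s[140:195,305:345],None,fx=10,fy=10,interpolation=cv2.INTER_CUBIC),alpha=1.8))
```

```text
(no output)
```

View pics/w14c.png

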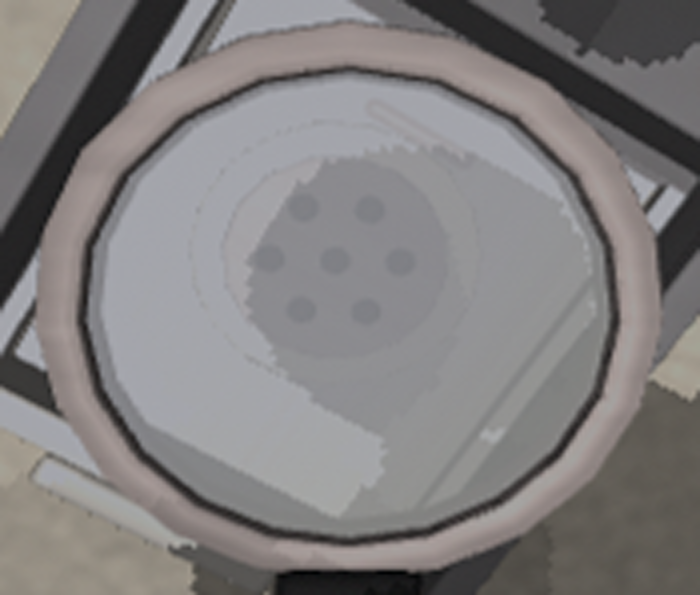

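View pics/s14c.png

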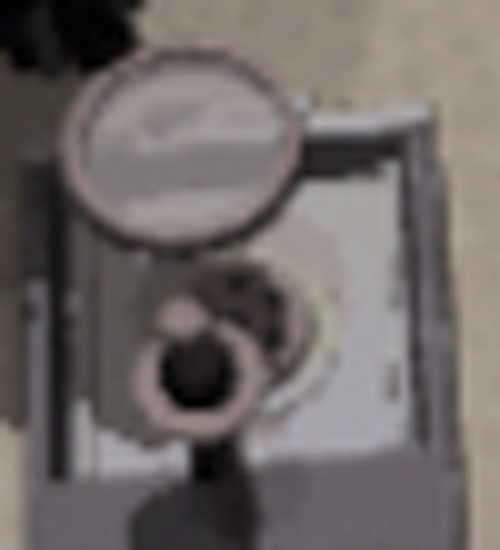

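View pics/t14c.png

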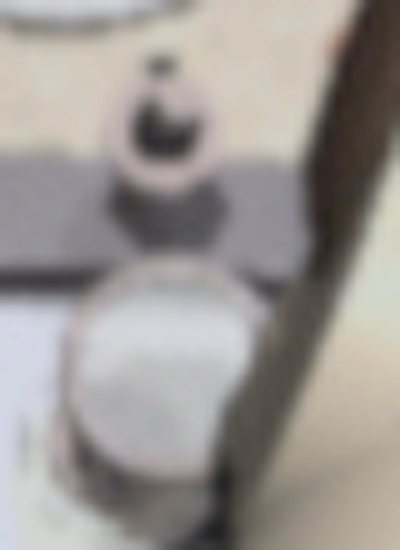

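```bash
cat > cmp.py <<'E'
from h import *
import pickle
from scipy.optimize import least_squares
th=np.linspace(0,2*np.pi,721)
W=cam("wrist",pickle.load(open("w14.pkl","rb")));S=cam("scene");T=cam("top")
def ext(C,x,y,z,r):
    c=proj(C,np.c_[x+r*np.cos(th),y+r*np.sin(th),0*th+z]); return np.array([c[:,0].min(),c[:,0].max(),c[:,1].min(),c[:,1].max()])
w=lambda x,y:np.array([(x+.5)/4-.5+170,(y+.5)/3.5-.5+50])
ow=np.r_[w(38,0)[0],w(660,0)[0],w(0,22)[1],w(0,570)[1]]
r=least_squares(lambda v:ext(W,v[0],v[1],v[2],.032)-ow,[.616,-.175,.133]);print("wrist ring top fit free z",r.x,r.fun)
for zz in (.129,.132,.1335):
  r=least_squares(lambda v:ext(W,v[0],v[1],zz,.032)-ow,[.616,-.175]);print("ring z",zz,r.x,r.fun)
print("disc wrist",atz(W,w(334,261),.03))
s=lambda x,y:np.array(unc((x,y),10,175,170)); t=lambda x,y:np.array(unc((x,y),10,305,140))
os=np.r_[s(62,0)[0],s(302,0)[0],s(0,46)[1]]
r=least_squares(lambda v:ext(S,v[0],v[1],v[2],.032)[:3]-os,[.616,-.175,.133],x_scale=[1,1,1]);print("scene ring",r.x)
of=np.r_[s(137,0)[0],s(269,0)[0],s(0,438)[1]]
for (x,y) in ((.616,-.175),):
  r=least_squares(lambda v:(ext(S,x,v[0],v[1],.032)[:3]-os),[y,.133]);print("scene ring top z at x",x,r.x,r.fun)
  r=least_squares(lambda v:(ext(S,x+.071,v[0],v[1],.017)[[0,1,3]]-of),[y,.125]);print("scene flange top z",r.x,r.fun)
ot=np.r_[t(68,0)[0],t(0,252)[1]]; of=np.r_[t(103,0)[0],t(215,0)[0],t(0,198)[1]]
r=least_squares(lambda v:(ext(T,.616,v[0],v[1],.032)[[0,2]]-ot),[-.175,.133]);print("top ring top",r.x,r.fun)
r=least_squares(lambda v:(ext(T,.687,v[0],v[1],.017)[[0,1,3]]-of),[-.175,.133]);print("top flange top",r.x,r.fun)
E
python3 cmp.py
```

```text
wrist ring top fit free z [ 0.6157 -0.1774  0.1296] [ 0.2376 -0.2376 -0.2181  0.2539]
ring z 0.129 [ 0.6157 -0.1775] [ 0.6249 -0.6247  0.0791 -0.2158]
ring z 0.132 [ 0.6158 -0.1774] [-1.2468  1.2464 -1.3481  2.0605]
ring z 0.1335 [ 0.6158 -0.1774] [-2.2163  2.2157 -2.0784  3.2458]
disc wrist [ 0.6147 -0.1749  0.03  ]
scene ring [ 0.615  -0.1763  0.1252]
scene ring top z at x 0.616 [-0.1761  0.1267] [-0.0213  0.0216  0.0021]
scene flange top z [-0.1734  0.1267] [-0.0149  0.0151  0.0009]
top ring top [-0.1758  0.1466] [ 0. -0.]
top flange top [-0.1734  0.1229] [-0.2868  0.2862  0.0278]
```

Run:
```python
import cv2
s=cv2.imread("pics/w8.png")
cv2.imwrite("pics/w8e.png",cv2.resize(s[160:200,190:310],None,fx=6,fy=6,interpolation=cv2.INTER_CUBIC))
cv2.imwrite("pics/w8g.png",cv2.resize(s[205:285,170:310],None,fx=5.5,fy=5.5,interpolation=cv2.INTER_CUBIC))
```

```text
(no output)
```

View pics/w8e.png

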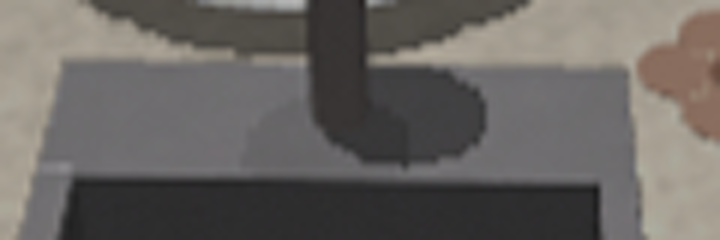

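View pics/w8g.png

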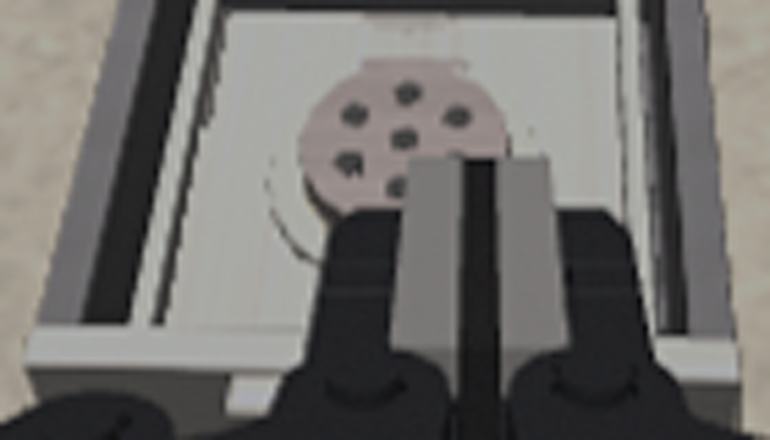

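```bash
cat > fl2.py <<'E'
from h import *
import pickle
from scipy.optimize import least_squares
K,E=cam("wrist",pickle.load(open("w8.pkl","rb")))
e=lambda x,y:np.array(unc((x,y),6,190,160)); g=lambda x,y:np.array(unc((x,y),5.5,170,205)); q=lambda x,y:np.array(unc((x,y),10,215,80))
th=np.linspace(0,2*np.pi,361)
def ext(C,c,r):
    p=proj(C,np.c_[c[0]+r*np.cos(th),c[1]+r*np.sin(th),0*th+c[2]]); return np.array([p[:,0].min(),p[:,0].max(),p[:,1].min(),p[:,1].max()])
o1=np.array([q(219,0)[0],q(343,0)[0],q(0,33)[1],q(0,96)[1]])
o2=np.array([q(128,0)[0],q(461,0)[0],q(0,462)[1],q(0,482)[1]])
def res(v):
    x,y,psi,zf,xb=v[:5]; P=np.eye(4); P[:3,:3]=R.from_rotvec(v[5:8]).as_matrix(); P[:3,3]=v[8:11]; C=(K,P@E)
    c,s=np.cos(psi),np.sin(psi); L=lambda a,b,z:np.array([x+c*a-s*b,y+s*a+c*b,z])
    r=[proj(C,L(xb,.06,.042))[0]-e(65,62),proj(C,L(xb,-.06,.042))[0]-e(628,68),
       proj(C,L(-.005,0,.03))[0]-g(404,140),proj(C,L(-.065,.06,.044))[0]-g(27,370),proj(C,L(-.065,-.06,.044))[0]-g(741,383),
       (proj(C,L(.06,0,.042))[0]-e(340,128))*.7]
    pt=L(.066,0,.16);f1=L(.066,0,zf+.0015);f2=L(.066,0,zf-.0015)
    F2=ext(C,f1,.017);F3=ext(C,f2,.017)
    return np.r_[np.ravel(r),ext(C,pt,.006)-o1,F2[[0,1,3]]-o2[:3],F3[3]-o2[3],v[5:8]/np.radians(.3)*.5,v[8:11]/.0015*.5,(xb-.083)/.003]
s=least_squares(res,[.62,-.175,-.01,.125,.083]+[0]*6)
J=np.linalg.inv(s.jac.T@s.jac);print(s.x,"sd zf",np.sqrt(J[3,3]*.3));print(s.fun)
E
python3 fl2.py
```

```text
[ 0.6185 -0.1744 -0.0119  0.126   0.0824  0.0024 -0.0005  0.0005  0.
 -0.0014 -0.0014] sd zf 0.0005294631658925805
[-0.2026 -0.1791  0.1291 -0.0283  0.4089  0.2989 -0.8432 -0.5658  0.7418
 -0.2517 -0.0296  0.8363 -0.0971  0.1046  0.4575 -0.3044  0.0186 -0.2329
 -0.3188  0.3212  0.2301 -0.048   0.0513  0.0041 -0.463  -0.4549 -0.2157]
```

Height agrees: the lens is at 0.1269 by kinematics and 0.1267 in the scene picture, against a flange at 0.125–0.126. Laterally the lens is about 2.7 mm off the disc, so I'll correct that.

{"fn": "carry_out", "kwargs": {
  "increments": [
    [0,0,0,0.8,0.5,-1.4,0],
    [0,0,0,0,0,-1.4,0],
    [0,0,0,0,0,0,0],
    [0,0,0,0,0,0,0],
    [0,0,0,0,0,0,0],
    [0,0,0,0,0,0,0]
  ]
}}

```text
time: 26.5
ee_pos: [0.5641, -0.2037, 0.087]
tcp_rot: [176.3, 90.0, 117.3]
wrist_force: [-0.0, -0.2, -1.7]
opening: 0.015
```

Run:
```python
from h import *
import pickle
p,M,o=pose();print(p,o["time"],o["opening"],o["wrist_force"]);print(M)
pickle.dump(o,open("w15.pkl","wb"))
im=vision.camera("wrist")[:,:,::-1];cv2.imwrite("pics/w15.png",im)
cv2.imwrite("pics/w15c.png",cv2.resize(im[50:220,170:345],None,fx=4,fy=3.5,interpolation=cv2.INTER_CUBIC))
im=vision.camera("scene")[:,:,::-1];cv2.imwrite("pics/s15.png",cv2.resize(im[140:240,150:250],None,fx=6,fy=6,interpolation=cv2.INTER_CUBIC))
```

```text
[ 0.5641 -0.2037  0.087 ] 26.5 0.014964090373120279 [-0.0077 -0.2449 -1.7487]
[[-0.0001  0.8574  0.5146]
 [ 0.0003  0.5146 -0.8574]
 [-1.      0.     -0.0003]]
```

View pics/w15c.png

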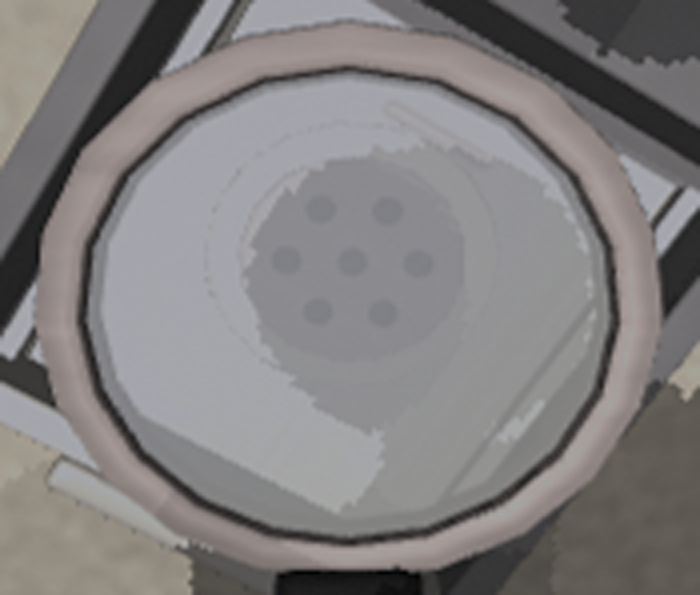

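View pics/s15.png

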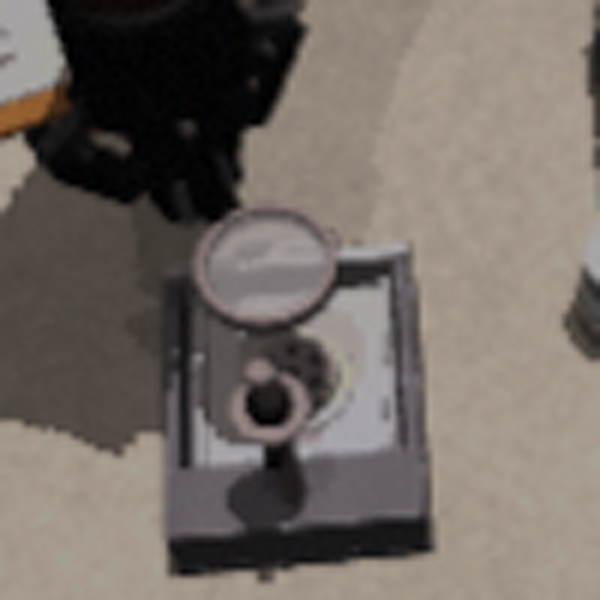

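```bash
sed -e 's/w14/w15/' -e 's/^os=.*//' cmp.py | sed '/^s=lambda/,$d' > cmp2.py; sed -i 's/w(334,261)/w(351.5,262)/' cmp2.py; python3 cmp2.py
python3 - <<'E'
from h import *
S=cam("scene");s=lambda x,y:unc((x,y),6,150,140)
print("lens scene",atz(S,s(265.5,267),.126),"flange",atz(S,s(270,405),.126))
E
```

```text
wrist ring top fit free z [ 0.6144 -0.1747  0.1281] [ 0.2344 -0.2343 -0.215   0.2504]
ring z 0.129 [ 0.6144 -0.1747] [-0.3334  0.3326 -0.6483  0.94  ]
ring z 0.132 [ 0.6144 -0.1747] [-2.2525  2.2487 -2.097   3.2815]
ring z 0.1335 [ 0.6145 -0.1747] [-3.2471  3.2416 -2.8382  4.5015]
disc wrist [ 0.6148 -0.175   0.03  ]
lens scene [ 0.6155 -0.1733  0.126 ] flange [ 0.6854 -0.1741  0.126 ]
```

Run:
```python
from workcell import sensors, job_done
o=sensors.get_obs();print(o["ee_pos"],o["qd"],o["opening"])
print(job_done())
```

```text
[ 0.56411203 -0.20363448  0.08702729] [ 0.04025088  0.00481602 -0.00159366  0.05614677 -0.00603664 -0.04334415] 0.014766058034642938
the job is handed in; nothing more can be done
None
```

I pushed the drawer home, then took the loupe from its rest by the handle. I handed the job in at about 26.5 s with the loupe held still over the disc.

- **Drawer:** the detent peaked at about 9 N. The drawer then came up against its stop and did not move when pushed with 11 N. The front plate sits flush with the stand.
- **Centring:** in the last wrist picture the lens is about 0.5 mm from the disc's centre. The scene camera puts the lens 70 mm from the flange, against the expected 71 mm.
- **Height:** the lens is at about 0.1254 m by kinematics, and the flange measures 0.125 to 0.126 m.
- **Level and hold:** the tool is vertical to within 0.02°, and the loupe has not shifted in the grip since it was taken.

**What failed or disagreed:**
- **First push:** it missed, because the fingertips end 20.5 mm behind the reported TCP. They passed over the drawer's front without touching anything I could measure. I found the offset by touching the table with about 19 N, then repeated the push lower.
- **Joint 2:** while I tilted the tool to measure the flange, this joint read -48.566°, right at its -48.56° limit. I moved away from it straight after.
- **Lens height in the cameras:** a first fit of the ring's outline put the lens several millimetres lower than kinematics did. I took this to come from the ring's rounded edge and went by kinematics.

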